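# Turn the compressor past dead centre and pin its flywheel

### The arm

A 6-joint arm with a two-finger parallel gripper is mounted at the origin on the work surface. World frame = base frame: x ahead of the robot, y to its left, z up, the work surface at z = 0. Lengths are in mm, angles in rad, forces in N, time in s.
With the tool pointing down it reaches from about 350 to 775 mm from the base axis. Payload 7.3 kg.
Tool frame: the origin (TCP) lies between the finger pads; the fingertips stand bot.tip_extent ahead of it and the grasp point (between the pads) lies 6 mm ahead of it (bot.tip_extent is the distance from the TCP to the fingertips, in mm); x points along the fingers, y is the direction in which the jaws open and shut, and the axes are right-handed (so a half turn about x gives the same grasp; the last joint's range is limited). The gripper opens to 92 mm and grips with 3 to 60 N. Pads are 19 mm wide; open, the fingers measure 130 mm over their backs; the gripper's body (75 mm by 190 mm) begins 47 mm behind the grasp point.
Start: joints at [-1.482, 0.342, 1.524, -0, 1.275, -0.146], TCP at [122.162, -510.607, 251.741] pointing down, gripper open.
Joint ranges: [-2.53, 2.53], [-0.77, 2.02], [0.04, 2.7], [-1, 4.14], [0.28, 2.66], [-3.11, 3.11]. Speed limits (rad/s): [2.57, 2.57, 3.14, 3.14, 3.14, 3.14].

### API

Orientations are given as [roll, pitch, yaw] about the fixed x, y, z axes, in that order (R = Rz(yaw) Ry(pitch) Rx(roll)).
In Python, from plant import bot, capture, workorder gives the robot as it stands. The module is installed in compiled form; this text tells all that it offers.
- The arm moves only by the shell command python3 -m crank 'ROWS'. ROWS is JSON, a list of rows, each an object with "linear": the shift along the tool's x, y, z in cm, a list of three; "delta_rot": the turn, a rotation vector about the tool's x, y, z in degrees, a list of three; "fingers": the opening, from 0 (shut) to 1 (fully open). In form: [{"linear": [x, y, z], "delta_rot": [wx, wy, wz], "fingers": fingers}, ...]. A call has exactly 5 rows; each row shifts and turns the commanded pose from where the row before left it, along the tool's axes as they then stand; what a row does not reach is not made up. A row lasts 1/10 s, in which the tool goes at most 50 mm and 8.59 degrees, less where a joint would pass 70% of its speed; a pose out of reach is approached as far as the arm can. A call with a gripper value outside its range is refused whole. The fingers move at their own pace and stop on an object; the grip force is fixed at half the most. Time passes only in rows, so rows that do not move let the fingers close, or fill a call up. It gives the time, the measured TCP pose, the force and the opening at its end, in the units of the state.
- bot.get_obs(): the state, without advancing time (a new reading comes with each control period).
- capture(name): name is "side" or "top" or "wrist"; returns a dict with "image" (420x560x3 uint8, blue, green, red), "mtx" (3x3 intrinsics, pixels), "pose" (4x4, takes a point from camera to world coordinates). Camera axes: x right, y down, z forward; pixel columns grow to the right and rows downward; lengths in mm; the calibration is good to about 2 mm. A picture is of the moment at which its call begins. There is no depth.
- workorder.close_job(): hands the job in, once; it reports no verdict.
The state is a dict: "time": time; "joint_positions": joint angles; "dq": joint speeds; "tau": joint torques, N m; "tool_pos": TCP position; "tcp_rot": TCP orientation; "contact_force": force on the tool from outside, world axes, zero at the start; "moment": the same for the moment, N m; "grip_width": finger opening in mm.
Only numpy, scipy, OpenCV 4.12 (cv2) and the standard library are available. Lean on these libraries where they do the work, as an engineer would, in place of code of your own. Each camera call takes 0.05 s, during which the arm holds its last target. There are 200 camera calls.

### The job

Make the glaze-spray compressor safe for service: take the flywheel's wooden handle and turn it, bringing the handle up over the top and towards the robot's side, through the rising resistance of the compression stroke; stop just past the peak, where the push has died away and the drilled eye on the rim stands between the two ears of the yoke, and let go, so that it stays there by itself and never runs on beyond the yoke. Then draw the square-headed locking pin with the thin round tapered shank clear of its bay in the low rack, put it down on the bench, take it again by its head and push it through both ears and the eye from the handle's side until the head is fully home against the ear. Leave the other things on the bench where they are.

Things in the scene. Friction and masses are not known exactly. Their poses are not given: they have to be found in the camera images.
- yoke_hole (a point): Middle of the steel yoke over the flywheel's top, on the ear holes' axis, midway between the ears; 225 mm up. Compressor's axes: z up, y along holes and axle, -y to the open side where the handle sticks out and the pin goes in, x away from the robot (yaw to 0.3 rad). Ears 44 wide, 40 high, holes 18 mm, inner faces 8 mm and outer faces 16 mm from this point. The yoke's bridge tops out 28 mm above it.
- axle (a point): Centre of the flywheel on its fixed axle, 125 mm up; same axes as yoke_hole. The flywheel is a dark steel disc, 166 mm in diameter, 16 mm thick, upright in the x-z plane. Behind it stand the crankcase from y = +36 mm and a finned cylinder from y = +75 mm, 259 mm high, with a brass stem (at most 301 mm high) that rises until dead centre and then sinks.
- eye (a point): Centre of the 18 mm hole in the flywheel's rim lug (tab 44 x 40, 10 mm thick), 100 mm from the axle; turns with the flywheel. Starts low on the +x side and must rise on that side to the top, where it meets yoke_hole 0.12 rad past dead centre.
- handle (a point): Centre of the crank handle: freely spinning wooden bar, 18 mm in diameter, parallel to the axle, spanning 18 to 122 mm from the flywheel's middle plane to -y; this point is 85 mm out, 65 mm from the axle. Starts on the +x side a little above the axle, goes over the top, and is on the -x side 9 mm above the axle when the eye is in the yoke. Can be held from above, closing along x.
- flywheel: Origin as axle, y axis the axle. Friction 0.25 N m throughout; compression adds up to 0.6 N m, greatest 1 rad before dead centre (13 N at the handle in all), none at dead centre, then drives it on: more than 0.25 rad past, it runs on by itself; let go 0.25 to 1.8 rad before, it springs back.
- pin_head (a point): Centre of the locking pin's square steel head (24 x 24, 60 mm long); x points along the pin to its tip. Shoulder 30 mm ahead, then a round shank, 14 mm in diameter, 70 mm long, its last 18 mm tapered to 7 mm. About 0.24 kg. Lies on the table (axis 12 mm up), head inside a bay of the rack, 55 to 65 mm of shank out at the front. Home, this point is 46 mm to the -y side of yoke_hole.
- rack: Low fixed plywood rack; origin on the table under its centre; 130 deep (x), 220 wide (y), roof top 54 mm and underside 44 mm above the table; open front at x = -65, closed back, no floor board. Three bays side by side, 70.5 mm apart, 62 wide.
- drift: Look-alike of the pin: the same square head but a thick blunt square shank (21 mm, 62 mm long) that does not fit the holes; in another bay. Origin under the shoulder, x towards the shank's end. Leave it.
- paddle: Flat wooden beater, 150 mm long, in the remaining bay with its 18 mm wide handle sticking out. Origin under the middle. Leave it.
- beaker: Ceramic beaker standing on the rack's roof, 68 mm in diameter and 75 high; origin under its base. Leave it.
- vase: White vase, 76 mm in diameter and 155 high, on the far side; origin under its base. Leave it.
- bowl: Terracotta bowl, 100 mm in diameter and 45 high, on the robot's side of the flywheel; origin under its base. Leave it.
- jar: White jar, 60 mm in diameter and 80 high, near the robot; origin under its base. Leave it.
- sponge_block: Cork block 100 x 60 x 35 mm on the right; origin under its base. Leave it.
Things that resemble listed ones, but are neither listed nor needed, are in the scene too. Leave any blue or green look-alike of the part that bears pin_head alone.

How it is judged:
By the outcome, as a careful person would: the job done as asked, in the order asked, and still so for the second after the job is handed in, with the robot touching nothing.
It also fails if it takes over 72 s, if anything falls off the work surface, if the arm or the gripper's body presses on something with over 40 N, if the wrist force passes 120 N, or if a joint passes its speed limit or range.

## Working session

There is one attempt and no reset: what is moved stays moved. The work goes in short steps, Python scripts to look and compute and a shell command to move; the robot and the scene stay as the last step left them, time stands still between calls to the robot, and variables do not carry over. Pictures are saved under pics/ and viewed, on a budget of 10 in all, crops included, one or two more only if the job needs it, and the job is handed in when it is done.

```bash
mkdir -p pics
cat > h.py <<'E'
import numpy as np, cv2
from plant import bot, capture, workorder
from scipy.spatial.transform import Rotation as R
def cam(n,save=None):
    c=capture(n)
    if save: cv2.imwrite('pics/'+save,c['image'])
    return c
def ray(c,u,v):
    d=np.linalg.inv(c['mtx'])@[u,v,1]; P=np.array(c['pose']); return P[:3,3],P[:3,:3]@d
def onz(c,u,v,z):
    o,d=ray(c,u,v); return o+d*(z-o[2])/d[2]
def two(c1,p1,c2,p2):
    o1,d1=ray(c1,*p1);o2,d2=ray(c2,*p2)
    A=np.stack([d1,-d2],1); s=np.linalg.lstsq(A,o2-o1,rcond=None)[0]
    a=o1+d1*s[0];b=o2+d2*s[1]; return (a+b)/2,np.linalg.norm(a-b)
def proj(c,p):
    P=np.linalg.inv(np.array(c['pose'])); q=np.array(c['mtx'])@(P[:3,:3]@p+P[:3,3]); return q[:2]/q[2]
def T():
    s=bot.get_obs(); return np.array(s['tool_pos']),R.from_euler('xyz',s['tcp_rot'])
def rel(target,rot=None):
    "shift in tool axes cm to target; rotvec deg in tool axes to rot"
    p,r=T(); print('shift cm',np.round(r.inv().apply(np.array(target)-p)/10,2))
    if rot is not None: print('rotvec deg',np.round((r.inv()*rot).as_rotvec(degrees=True),2))
E
python3 - <<'E'
from h import *
import pickle
d={n:cam(n,n+'0.png') for n in('side','top')}
pickle.dump(d,open('c0.pkl','wb'))
for n in d: print(n,np.round(d[n]['pose'],3).tolist(),d[n]['mtx'].tolist())
print(bot.get_obs(),bot.tip_extent,T()[1].as_matrix().round(3))
E
```

```text
side [[0.735, -0.496, 0.462, 12.826], [-0.678, -0.548, 0.49, -710.786], [0.01, -0.673, -0.74, 979.396], [0.0, 0.0, 0.0, 1.0]] [[450.4324495485207, 0.0, 284.5725471489671], [0.0, 450.4324495485207, 210.80862926999018], [0.0, 0.0, 1.0]]
top [[-0.006, -0.996, 0.088, 427.468], [-1.0, 0.007, 0.006, -182.935], [-0.007, -0.087, -0.996, 1208.182], [0.0, 0.0, 0.0, 1.0]] [[461.8910468051608, 0.0, 279.696256713945], [0.0, 461.8910468051608, 205.27634589671297], [0.0, 0.0, 1.0]]
{'time': 0.1, 'joint_positions': array([-1.48197578e+00,  3.42664802e-01,  1.52489935e+00, -3.26547516e-06,
        1.27539501e+00, -1.45984648e-01]), 'dq': array([ 0.0014877 , -0.00191926, -0.00261453, -0.0014132 , -0.00140493,
       -0.00057759]), 'tau': array([ 1.51108699e-03, -4.32004380e+01, -2.44694495e+01,  7.19150389e-02,
        5.26365254e-02, -6.00066232e-05]), 'tool_pos': array([ 122.14319471, -510.26703817,  251.1160604 ]), 'tcp_rot': array([-1.71449579,  1.56942982,  1.66190301]), 'contact_force': array([-0.3117448 , -0.46909187, -0.43203766]), 'moment': array([ 0.005861  ,  0.02823084, -0.0183434 ]), 'grip_width': 91.71782591710475} 25.0 [[-0.     0.233 -0.973]
 [ 0.001 -0.973 -0.233]
 [-1.    -0.001 -0.   ]]
```

View pics/side0.png

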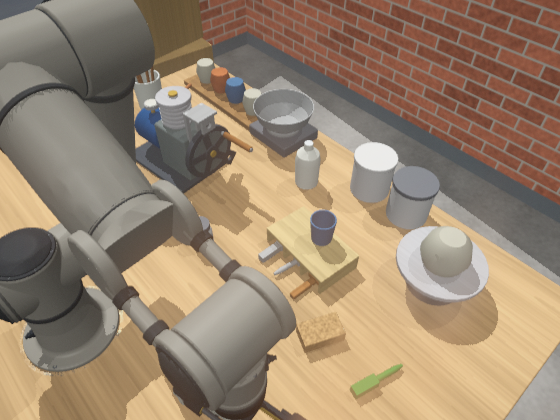

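View pics/top0.png

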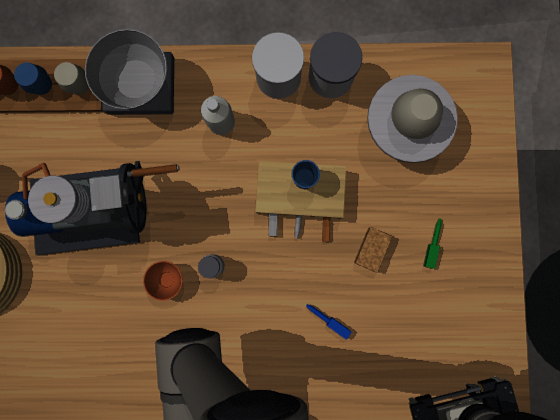

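Both views show the compressor at the left: the top view has the yoke at about (135,200) and the handle from (133,173) to (178,167). The rack has three tools sticking out at about (274,225), (298,228) and (327,230). Next I'll look at enlarged crops.

Run:
```python
from h import *
import pickle
d=pickle.load(open('c0.pkl','rb'))
s,t=d['side']['image'],d['top']['image']
f=lambda im,x,y,w,h,k:cv2.resize(im[y:y+h,x:x+w],None,fx=k,fy=k,interpolation=cv2.INTER_CUBIC)
A=f(s,150,80,100,75,4);B=f(t,90,150,100,75,4);C=f(s,240,200,100,75,4);D=f(t,255,180,100,75,4)
cv2.imwrite('pics/comp.png',np.vstack([np.hstack([A,B]),np.hstack([C,D])]))
```

```text
(no output)
```

View pics/comp.png

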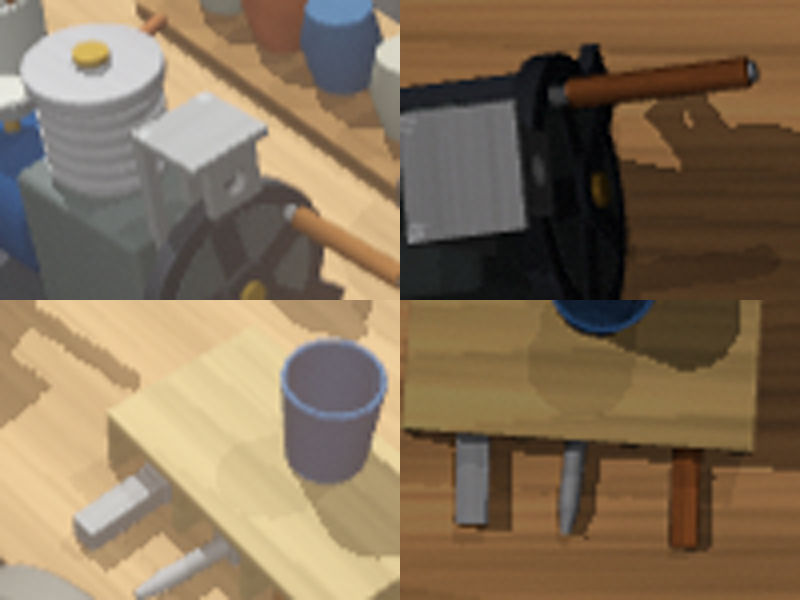

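Run:
```python
from h import *
import pickle
d=pickle.load(open('c0.pkl','rb')); s,t=d['side'],d['top']
S=lambda u,v:(150+u/4,80+v/4); Tt=lambda u,v:(90+(u-400)/4,150+v/4)
for p in[(135,133),(205,95),(268,130),(197,172)]: print('bridge side',onz(s,*S(*p),253).round(1))
for p in[(520,100),(528,228),(405,112),(408,243)]: print('bridge top',onz(t,*Tt(*p),253).round(1))
print('hub',two(s,S(254,290),t,Tt(600,190)))
print('handle root',two(s,S(290,211),t,Tt(558,97)))
print('handle tip',two(s,(250,148),t,Tt(752,72)))
D=lambda u,v:(255+(u-400)/4,180+(v-300)/4)
for n,p,z in[('pin tip',(567,532),12),('pin root',(573,445),14),('drift end L',(457,524),23),('drift end R',(488,524),23),('roof TR',(752,450),54),('roof FL',(405,430),54),('paddle end',(685,550),12)]: print(n,onz(t,*D(*p),z).round(1))
m=[('roof',(344,217)),('roof',(256,213)),('roof',(258,162)),('roof',(347,165))]
for n,p in m: print(n,onz(t,*p,54).round(1))
print('bowl',onz(t,163,282,45).round(0),'jar',onz(t,210,266,80).round(0),'vase',onz(t,210,105,155).round(0),'beaker',onz(t,306,174,129).round(0),'blue',onz(t,330,322,12).round(0),'sponge',onz(t,375,250,35).round(0))
```

```text
bridge side [505.9 215.9 253. ]
bridge side [567.  220.6 253. ]
bridge side [574.8 158.7 253. ]
bridge side [511.7 152.4 253. ]
bridge top [577.3 157.1 253. ]
bridge top [510.1 151.3 253. ]
bridge top [571.4 217.2 253. ]
bridge top [502.7 213.6 253. ]
hub (array([542.04419532, 150.92709977, 135.27822957]), np.float64(0.5282754318799514))
handle root (array([590.4930076 , 164.83677719, 172.68853957]), np.float64(2.462208212901124))
handle tip (array([602.32327739,  54.04758863, 178.36235268]), np.float64(4.261513916760982))
pin tip [ 447.4 -218.8   12. ]
pin root [ 503.5 -223.1   14. ]
drift end L [ 452.8 -148.1   23. ]
drift end R [ 452.7 -167.9   23. ]
roof TR [ 497.1 -333.6   54. ]
roof FL [ 511.1 -116.7   54. ]
paddle end [ 435.3 -294.7   12. ]
roof [ 498.3 -336.1   54. ]
roof [ 509.8 -116.    54. ]
roof [ 639.2 -121.3   54. ]
roof [ 629.8 -346.1   54. ]
bowl [339. 117.  45.] jar [380.  -6.  80.] vase [756. -15. 155.] beaker [ 596. -239.  129.] blue [ 234. -301.   12.] sponge [ 416. -415.   35.]
```

The pin is the one in the middle bay and points towards -x. The compressor's yaw is about 0.095 rad, and the handle is about 45° above the axle. I'll make a constant-twist move to above the handle.

```bash
cat >> h.py <<'E'
PSI=0.095
def down(yaw): # tool x down, tool y along world yaw
    c,s=np.cos(yaw),np.sin(yaw); x=np.array([0,0,-1.]);y=np.array([c,s,0]);return R.from_matrix(np.stack([x,y,np.cross(x,y)],1))
def twist(target,rot,n):
    from scipy.linalg import logm
    p,r=T(); M=np.eye(4); M[:3,:3]=(r.inv()*rot).as_matrix(); M[:3,3]=r.inv().apply(np.array(target)-p)/10
    w=r.inv()*rot; best=None
    lo=lambda s: s
    from scipy.optimize import least_squares
    rv=w.as_rotvec()/n; D=R.from_rotvec(rv)
    A=sum((R.from_rotvec(rv*k).as_matrix() for k in range(n)),np.zeros((3,3)))
    print('row x%d lin'%n,np.round(np.linalg.solve(A,M[:3,3]),2),'rot',np.round(np.degrees(rv),2))
E
python3 - <<'E'
from h import *
twist([590,92,262],down(PSI),20)
E
```

```text
row x20 lin [-0.05  0.02 -4.16] rot [-4.1 -0.   0. ]
```

```bash
for i in 1 2 3 4; do python3 -m crank '[{"linear":[-0.05,0.02,-4.16],"delta_rot":[-4.1,0,0],"fingers":1},{"linear":[-0.05,0.02,-4.16],"delta_rot":[-4.1,0,0],"fingers":1},{"linear":[-0.05,0.02,-4.16],"delta_rot":[-4.1,0,0],"fingers":1},{"linear":[-0.05,0.02,-4.16],"delta_rot":[-4.1,0,0],"fingers":1},{"linear":[-0.05,0.02,-4.16],"delta_rot":[-4.1,0,0],"fingers":1}]'; done
python3 - <<'E'
from h import *
import pickle
w=cam('wrist','w1.png');s=cam('side');pickle.dump((w,s),open('c1.pkl','wb'))
print(T()[0],bot.get_obs()['contact_force'],np.round(w['pose'],2).tolist())
rel([590,92,262],down(PSI))
f=lambda im,x,y,w,h,k:cv2.resize(im[y:y+h,x:x+w],None,fx=k,fy=k,interpolation=cv2.INTER_CUBIC)
cv2.imwrite('pics/w1c.png',np.hstack([cv2.resize(w['image'],(480,360)),f(s['image'],180,90,80,90,4)]))
E
```

```text
time: 0.6
tool_pos: [316.3, -434.3, 253.8]
tcp_rot: [-1.672, 1.57, 2.065]
contact_force: [0.1, 0.1, 0.2]
grip_width: 92.1
time: 1.1
tool_pos: [470.0, -295.7, 256.2]
tcp_rot: [-1.498, 1.57, 2.596]
contact_force: [0.3, -0.5, 0.2]
grip_width: 92.2
time: 1.6
tool_pos: [565.4, -112.1, 258.7]
tcp_rot: [-1.518, 1.57, 2.935]
contact_force: [0.2, 0.3, 0.2]
grip_width: 91.5
time: 2.1
tool_pos: [590.5, 93.4, 261.1]
tcp_rot: [-1.523, 1.57, -2.996]
contact_force: [0.5, -0.4, 0.0]
grip_width: 91.7
[589.83077593  96.59149767 261.18018475] [ 0.04384987 -1.12337194  0.88174254] [[1.0, 0.1, 0.02, 583.55], [0.1, -0.96, -0.25, 161.41], [-0.0, 0.25, -0.97, 393.99], [0.0, 0.0, 0.0, 1.0]]
shift cm [-0.08 -0.03  0.46]
rotvec deg [ 0.42 -0.1   0.05]
```

View pics/w1c.png

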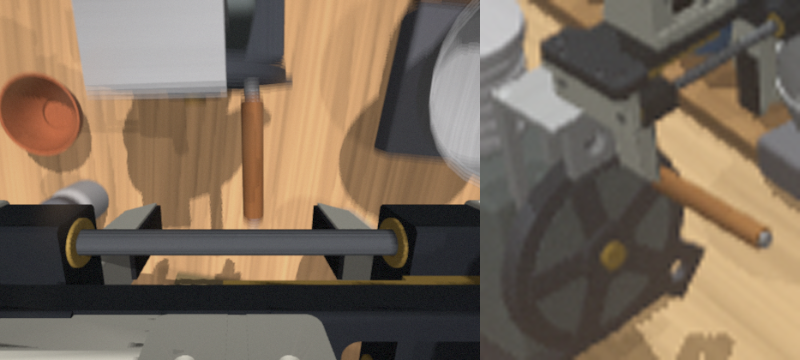

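The wrist view shows the handle at column ~253 of the crop, from row 85 to 218, with the yoke bridge's front edge at row ~93 running from column 88 to 226. The side crop shows the hub at (613,255), the eye at (677,270) and the handle tip at (765,238).

Run:
```python
from h import *
import pickle
w,s=pickle.load(open('c1.pkl','rb'))
S=lambda u,v:(180+(u-480)/4,90+v/4); k=560/480; W=lambda u,v:(u*k,v*k)
print('tip',two(s,S(765,238),w,W(253,218)))
print('bridge FL,FR',onz(w,*W(88,93),253),onz(w,*W(226,95),253))
print('tcp in wrist',proj(w,[590,92,262])/k)
# local frame
c,sn=np.cos(PSI),np.sin(PSI); X=np.array([c,sn,0]);Y=np.array([-sn,c,0]); Z=np.array([0,0,1.])
O=np.array([541.5,171,125])
for n,p,yl in[('hub',S(613,255),-14),('eye',S(677,271),-5),('tip',S(765,238),-122),('yokehole',S(590,147),-16)]:
    o,d=ray(s,*p); q=o+d*((yl-(o-O)@Y)/(d@Y)); q=q-O; print(n,'local x,z',q@X,q[2])
for n,p,z in[('hline',W(253,218),172),('hline mid',W(253.5,150),181),('root',W(251.5,95),181)]:
    q=onz(w,*p,z)-O; print(n,q@X,q@Y)
```

```text
tip (array([609.09531119,  63.90740995, 162.05779135]), np.float64(3.6637806397367307))
bridge FL,FR [511.28286395 159.38206939 253.        ] [577.80060193 165.03639071 253.        ]
tcp in wrist [236.20276672 242.45454593]
hub local x,z 1.3496020596590035 0.42190199876631596
eye local x,z 66.35201408058386 -61.69182354735756
tip local x,z 51.084718562062754 46.788691534227496
yokehole local x,z -6.718278313685061 102.17473607034935
hline 54.94579819724434 -107.71247513784874
hline mid 53.71548438058373 -47.73265017148231
root 51.47846302381878 -7.188932793517304
```

```bash
python3 -m crank '[{"linear":[2.2,0.25,0],"delta_rot":[0,0,0],"fingers":1},{"linear":[2.2,0.25,0],"delta_rot":[0,0,0],"fingers":1},{"linear":[2.2,0.25,0],"delta_rot":[0,0,0],"fingers":1},{"linear":[2.2,0.25,0],"delta_rot":[0,0,0],"fingers":1},{"linear":[0,0,0],"delta_rot":[0,0,0],"fingers":1}]'
python3 -m crank '[{"linear":[0,0,0],"delta_rot":[0,0,0],"fingers":1},{"linear":[0,0,0],"delta_rot":[0,0,0],"fingers":1},{"linear":[0,0,0],"delta_rot":[0,0,0],"fingers":1},{"linear":[0,0,0],"delta_rot":[0,0,0],"fingers":1},{"linear":[0,0,0],"delta_rot":[0,0,0],"fingers":1}]'
python3 - <<'E'
from h import *
import pickle
w=cam('wrist','w2.png');s=cam('side');pickle.dump((w,s),open('c2.pkl','wb'))
print(T()[0],np.round(w['pose'],2).tolist(), proj(w,T()[0]+[0,0,-6]))
f=lambda im,x,y,w,h,k:cv2.resize(im[y:y+h,x:x+w],None,fx=k,fy=k,interpolation=cv2.INTER_CUBIC)
cv2.imwrite('pics/w2c.png',np.hstack([cv2.resize(w['image'],(480,360)),f(s['image'],180,90,80,90,4)]))
E
```

```text
time: 2.7
tool_pos: [598.8, 91.8, 170.2]
tcp_rot: [-1.59, 1.564, -3.067]
contact_force: [0.4, 0.6, 0.0]
grip_width: 91.4
time: 3.2
tool_pos: [600.7, 92.6, 174.3]
tcp_rot: [1.434, 1.57, -0.042]
contact_force: [0.3, -0.3, -0.1]
grip_width: 91.9
[600.55225078  92.59852801 174.00510401] [[1.0, 0.09, 0.02, 593.7], [0.1, -0.96, -0.25, 160.68], [0.0, 0.25, -0.97, 307.2], [0.0, 0.0, 0.0, 1.0]] [276.60923982 272.89600346]
```

View pics/w2c.png

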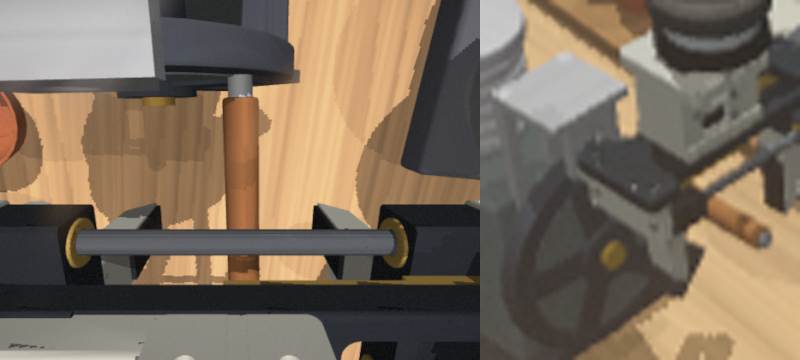

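The handle is centred between the fingers (col ~242, TCP at 237), so I'll close the gripper.

```bash
for i in 1 2; do python3 -m crank '[{"linear":[0,0,0],"delta_rot":[0,0,0],"fingers":0},{"linear":[0,0,0],"delta_rot":[0,0,0],"fingers":0},{"linear":[0,0,0],"delta_rot":[0,0,0],"fingers":0},{"linear":[0,0,0],"delta_rot":[0,0,0],"fingers":0},{"linear":[0,0,0],"delta_rot":[0,0,0],"fingers":0}]'; done
python3 - <<'E'
from h import *
import pickle
w,s=pickle.load(open('c2.pkl','rb'))
k=560/480; W=lambda u,v:(u*k,v*k)
O=np.array([541.5,171,125]);c,sn=np.cos(PSI),np.sin(PSI); X=np.array([c,sn,0]);Y=np.array([-sn,c,0])
for n,p,z in[('bridge FR',W(160,79.5),253),('collar',W(240.5,97),176),('mid',W(241,200),176),('wheel right edge front',W(296,80),125),('hub',W(158,101),125)]:
    q=onz(w,*p,z); print(n,q,(q-O)@X,(q-O)@Y)
E
```

```text
time: 3.8
tool_pos: [600.5, 92.6, 173.6]
tcp_rot: [-0.831, 1.571, -2.306]
contact_force: [-0.8, 1.5, 0.1]
grip_width: 56.5
time: 4.3
tool_pos: [603.1, 92.8, 174.7]
tcp_rot: [1.549, 1.563, 0.073]
contact_force: [6.0, 1.7, 0.0]
grip_width: 17.0
bridge FR [579.29506553 163.64026734 253.        ] 36.92652012648771 -10.911679740559185
collar [595.19982038 163.83528816 176.        ] 52.7780578566508 -12.226218302384796
mid [600.32110733 114.9802985  176.        ] 53.24200637945103 -61.34670635729887
wheel right edge front [628.90836294 178.39097459 125.        ] 87.7153161762145 -0.9336619317922068
hub [544.37039527 157.68877996 125.        ] 1.5947877026269088 -13.52347588786897
```

Run:
```python
from h import *
import pickle
from scipy.optimize import least_squares
d=pickle.load(open('c0.pkl','rb')); s0,t=d['side'],d['top']; w,s=pickle.load(open('c2.pkl','rb')); k=560/480
S=lambda u,v:(180+(u-480)/4,90+v/4); Tt=lambda u,v:(90+(u-400)/4,150+v/4)
def pts(x):
    ox,oy,psi,th=x[:4]; c,sn=np.cos(psi),np.sin(psi);X=np.array([c,sn,0]);Y=np.array([-sn,c,0]);O=np.array([ox,oy,125.])
    L=lambda a,y,z:O+a*X+y*Y+[0,0,z]
    hx,hz=65*np.cos(th),65*np.sin(th); e=th-np.radians(82)
    return [('s eye',s0,L(100*np.cos(e),-5,100*np.sin(e)),S(677,271)),('s tip',s0,L(hx,-122,hz),S(765,238)),('s ear',s0,L(0,-16,100),S(590,147)),
    ('s hub',s0,L(0,x[4],0),S(613,255)),('t hub',t,L(0,x[4],0),Tt(600,190)),('t tip',t,L(hx,-122,hz),Tt(752,72)),
    ('w collar',w,L(hx,-18,hz+6),(240.5*k,97*k)),('w hub',w,L(0,x[4],5),(158*k,103*k))]
def f(x):
    return np.concatenate([(proj(c,p)-o)*(0.5 if c is w else 1) for n,c,p,o in pts(x)])
r=least_squares(f,[542,173,.095,.65,-14],loss='soft_l1'); print(r.x,np.degrees(r.x[3]))
for n,c,p,o in pts(r.x): print(n,(proj(c,p)-o).round(1))
```

```text
[ 5.42225940e+02  1.75882150e+02  1.13384355e-01  6.58792358e-01
 -1.97950167e+01] 37.746021687061116
s eye [0.4 0.1]
s tip [-0.4  0.4]
s ear [ 1.2 -1.4]
s hub [0.3 0.2]
t hub [-0.9 -0.5]
t tip [-2.  -0.3]
w collar [0.1 0.4]
w hub [-2.5  0.5]
```

The fit is consistent: axle at (542, 176), yaw 0.113, handle angle 37.7°. It predicts x = 603.4 at the grip and the measured value is 603.1. Now I'll work out the arc increments.

Run:
```python
from h import *
th=np.radians(np.linspace(37.7,152.7,21)); x=6.5*np.cos(th);z=6.5*np.sin(th)
for a,b in zip(-np.diff(z),np.diff(x)): print('[%.2f,%.2f]'%(a,b),end=' ')
print(bot.get_obs()['contact_force'],T()[0])
```

```text
[-0.50,-0.42] [-0.45,-0.47] [-0.40,-0.51] [-0.35,-0.55] [-0.29,-0.58] [-0.23,-0.61] [-0.17,-0.63] [-0.10,-0.64] [-0.04,-0.65] [0.03,-0.65] [0.09,-0.65] [0.16,-0.63] [0.22,-0.61] [0.28,-0.59] [0.34,-0.56] [0.39,-0.52] [0.44,-0.48] [0.49,-0.43] [0.53,-0.38] [0.56,-0.33] [6.00497553 1.70137601 0.02305379] [603.13291539  92.79907823 174.6799964 ]
```

```bash
python3 -m crank '[{"linear":[-0.50,-0.42,0],"delta_rot":[0,0,0],"fingers":0},{"linear":[-0.45,-0.47,0],"delta_rot":[0,0,0],"fingers":0},{"linear":[-0.40,-0.51,0],"delta_rot":[0,0,0],"fingers":0},{"linear":[-0.35,-0.55,0],"delta_rot":[0,0,0],"fingers":0},{"linear":[-0.29,-0.58,0],"delta_rot":[0,0,0],"fingers":0}]'
python3 -m crank '[{"linear":[-0.23,-0.61,0],"delta_rot":[0,0,0],"fingers":0},{"linear":[-0.17,-0.63,0],"delta_rot":[0,0,0],"fingers":0},{"linear":[-0.10,-0.64,0],"delta_rot":[0,0,0],"fingers":0},{"linear":[-0.04,-0.65,0],"delta_rot":[0,0,0],"fingers":0},{"linear":[0.03,-0.65,0],"delta_rot":[0,0,0],"fingers":0}]'
```

```text
time: 4.8
tool_pos: [577.4, 89.8, 193.8]
tcp_rot: [1.372, 1.565, -0.104]
contact_force: [9.8, -1.1, -7.1]
grip_width: 16.8
time: 5.3
tool_pos: [546.9, 86.3, 198.5]
tcp_rot: [1.315, 1.563, -0.161]
contact_force: [17.0, -3.8, -12.1]
grip_width: 17.2
```

```bash
python3 -m crank '[{"linear":[0.14,-0.65,0],"delta_rot":[0,0,0],"fingers":0},{"linear":[0.21,-0.63,0],"delta_rot":[0,0,0],"fingers":0},{"linear":[0.27,-0.61,0],"delta_rot":[0,0,0],"fingers":0},{"linear":[0.33,-0.59,0],"delta_rot":[0,0,0],"fingers":0},{"linear":[0.34,-0.56,0],"delta_rot":[0,0,0],"fingers":0}]'
python3 -m crank '[{"linear":[0.39,-0.52,0],"delta_rot":[0,0,0],"fingers":0},{"linear":[0.44,-0.48,0],"delta_rot":[0,0,0],"fingers":0},{"linear":[0.49,-0.43,0],"delta_rot":[0,0,0],"fingers":0},{"linear":[0.53,-0.38,0],"delta_rot":[0,0,0],"fingers":0},{"linear":[0.28,-0.16,0],"delta_rot":[0,0,0],"fingers":0}]'
python3 -m crank '[{"linear":[0,0,0],"delta_rot":[0,0,0],"fingers":0},{"linear":[0,0,0],"delta_rot":[0,0,0],"fingers":0},{"linear":[0,0,0],"delta_rot":[0,0,0],"fingers":0},{"linear":[0,0,0],"delta_rot":[0,0,0],"fingers":0},{"linear":[0,0,0],"delta_rot":[0,0,0],"fingers":0}]'
python3 - <<'E'
from h import *
s=cam('side','s3.png');w=cam('wrist')
f=lambda im,x,y,w,h,k:cv2.resize(im[y:y+h,x:x+w],None,fx=k,fy=k,interpolation=cv2.INTER_CUBIC)
cv2.imwrite('pics/s3c.png',np.hstack([cv2.resize(w['image'],(480,360)),f(s['image'],180,90,80,90,4)]))
O=np.array([542.2,175.9,125]);p=T()[0];c,sn=np.cos(.113),np.sin(.113)
print((p-O)@[c,sn,0],(p-O)@[-sn,c,0],p[2]-125-9.8)
E
```

```text
time: 5.8
tool_pos: [519.0, 83.0, 188.5]
tcp_rot: [1.352, 1.555, -0.124]
contact_force: [15.2, -5.1, 4.1]
grip_width: 17.2
time: 6.3
tool_pos: [497.8, 80.5, 166.6]
tcp_rot: [1.189, 1.559, -0.286]
contact_force: [8.6, -8.5, 5.6]
grip_width: 17.0
time: 6.8
tool_pos: [497.4, 80.5, 166.1]
tcp_rot: [1.133, 1.561, -0.343]
contact_force: [9.1, -9.6, 1.4]
grip_width: 17.2
-55.19983362200993 -89.7476576629307 31.338447554427415
```

View pics/s3c.png

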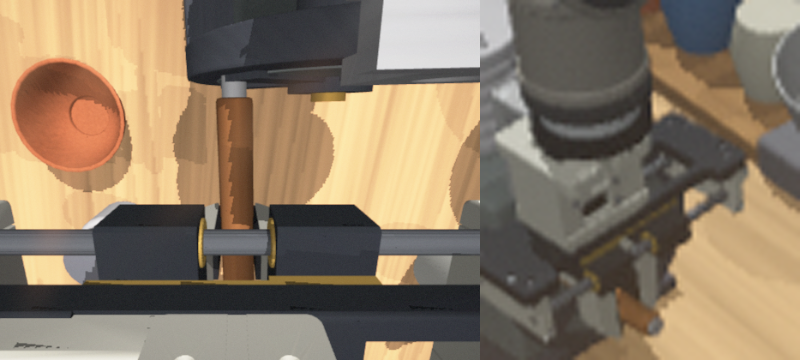

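The handle is at about 150° (needs 172°) and is still held well. The rest goes in small steps.

```bash
python3 -m crank '[{"linear":[0.3,-0.14,0.04],"delta_rot":[0,0,0],"fingers":0},{"linear":[0.3,-0.12,0.04],"delta_rot":[0,0,0],"fingers":0},{"linear":[0.3,-0.11,0.04],"delta_rot":[0,0,0],"fingers":0},{"linear":[0.3,-0.1,0.04],"delta_rot":[0,0,0],"fingers":0},{"linear":[0.3,-0.09,0.04],"delta_rot":[0,0,0],"fingers":0}]'
python3 -m crank '[{"linear":[0.3,-0.08,0],"delta_rot":[0,0,0],"fingers":0},{"linear":[0.2,-0.05,0],"delta_rot":[0,0,0],"fingers":0},{"linear":[0,0,0],"delta_rot":[0,0,0],"fingers":0},{"linear":[0,0,0],"delta_rot":[0,0,0],"fingers":0},{"linear":[0,0,0],"delta_rot":[0,0,0],"fingers":0}]'
python3 - <<'E'
from h import *
O=np.array([542.2,175.9,125]);p=T()[0];c,sn=np.cos(.113),np.sin(.113)
a,b=(p-O)@[c,sn,0],p[2]-125-9.8
print(a,b,np.hypot(a,b),np.degrees(np.arctan2(b,a)),bot.get_obs()['contact_force'])
E
```

```text
time: 7.4
tool_pos: [491.1, 79.6, 150.9]
tcp_rot: [1.423, 1.564, -0.053]
contact_force: [5.1, 1.0, 2.3]
grip_width: 17.1
time: 7.9
tool_pos: [489.8, 79.4, 145.4]
tcp_rot: [1.391, 1.564, -0.085]
contact_force: [6.6, -1.6, -2.6]
grip_width: 17.5
-62.95504388948433 10.584044370014151 63.83854279628668 170.45664008630743 [ 6.58899692 -1.56039191 -2.56928391]
```

```bash
python3 -m crank '[{"linear":[0.15,0.1,0],"delta_rot":[0,0,0],"fingers":0},{"linear":[0,0.1,0],"delta_rot":[0,0,0],"fingers":0},{"linear":[0,0,0],"delta_rot":[0,0,0],"fingers":0},{"linear":[0,0,0],"delta_rot":[0,0,0],"fingers":0},{"linear":[0,0,0],"delta_rot":[0,0,0],"fingers":0}]'
python3 -m crank '[{"linear":[0,0,0],"delta_rot":[0,0,0],"fingers":1},{"linear":[0,0,0],"delta_rot":[0,0,0],"fingers":1},{"linear":[0,0,0],"delta_rot":[0,0,0],"fingers":1},{"linear":[0,0,0],"delta_rot":[0,0,0],"fingers":1},{"linear":[0,0,0],"delta_rot":[0,0,0],"fingers":1}]'
python3 -m crank '[{"linear":[0,0,0],"delta_rot":[0,0,0],"fingers":1},{"linear":[-2,0,0],"delta_rot":[0,0,0],"fingers":1},{"linear":[-4,0,0],"delta_rot":[0,0,0],"fingers":1},{"linear":[-4,0,0],"delta_rot":[0,0,0],"fingers":1},{"linear":[-4,0,0],"delta_rot":[0,0,0],"fingers":1}]'
python3 -m crank '[{"linear":[0,0,5],"delta_rot":[0,0,0],"fingers":1},{"linear":[0,0,5],"delta_rot":[0,0,0],"fingers":1},{"linear":[0,0,5],"delta_rot":[0,0,0],"fingers":1},{"linear":[0,0,5],"delta_rot":[0,0,0],"fingers":1},{"linear":[0,0,0],"delta_rot":[0,0,0],"fingers":1}]'
python3 -m crank '[{"linear":[0,0,5],"delta_rot":[0,0,0],"fingers":1},{"linear":[0,0,5],"delta_rot":[0,0,0],"fingers":1},{"linear":[0,0,0],"delta_rot":[0,0,0],"fingers":1},{"linear":[0,0,0],"delta_rot":[0,0,0],"fingers":1},{"linear":[0,0,0],"delta_rot":[0,0,0],"fingers":1}]'
python3 - <<'E'
from h import *
import pickle
s=cam('side','s4.png');t=cam('top');w=cam('wrist'); pickle.dump((s,t,w),open('c4.pkl','wb'))
f=lambda im,x,y,w,h,k:cv2.resize(im[y:y+h,x:x+w],None,fx=k,fy=k,interpolation=cv2.INTER_CUBIC)
cv2.imwrite('pics/s4c.png',np.vstack([np.hstack([f(s['image'],180,95,66,50,6),f(t['image'],90,160,66,50,6)]),np.hstack([cv2.resize(w['image'],(396,297)),f(s['image'],170,90,99,74,4)[:297,:396].copy() if 0 else cv2.resize(s['image'][85:185,160:293],(396,297))])]))
E
```

```text
time: 8.4
tool_pos: [489.6, 79.5, 143.2]
tcp_rot: [0.843, 1.569, -0.632]
contact_force: [3.3, -4.8, 1.6]
grip_width: 16.9
time: 8.9
tool_pos: [488.9, 80.1, 142.9]
tcp_rot: [-1.739, 1.57, 3.068]
contact_force: [-0.7, -0.2, 0.7]
grip_width: 52.5
time: 9.4
tool_pos: [488.7, 80.0, 284.5]
tcp_rot: [-1.732, 1.57, 3.076]
contact_force: [0.3, 0.5, 0.4]
grip_width: 90.0
time: 9.9
tool_pos: [508.2, -124.6, 282.6]
tcp_rot: [-0.161, 1.569, -1.643]
contact_force: [0.2, 0.6, -0.2]
grip_width: 91.6
time: 10.4
tool_pos: [517.5, -217.4, 282.9]
tcp_rot: [-2.712, 1.57, 2.097]
contact_force: [-0.5, -0.3, 1.0]
grip_width: 91.4
```

View pics/s4c.png

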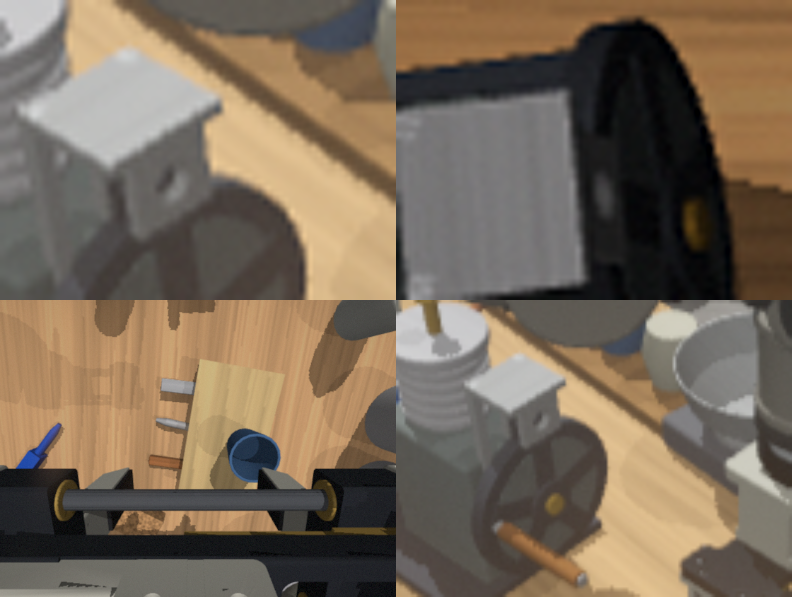

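The handle now rests on the robot's side, with its root at (499,527) and tip at (581,578) in the crop. The ear hole is at (172,180) in the upper-left crop, which matches the fitted model to within 0.5 px. Next: the wheel angle.

Run:
```python
from h import *
import pickle
s,t,w=pickle.load(open('c4.pkl','rb'))
psi=.113;c,sn=np.cos(psi),np.sin(psi);X=np.array([c,sn,0]);Y=np.array([-sn,c,0]);O=np.array([542.2,175.9,125.])
k=133/396
for n,p,yl in[('hub',(160+(555-396)*k,85+(505-300)*k),-20),('tip',(160+(581-396)*k,85+(578-300)*k),-122),('root',(160+(499-396)*k,85+(527-300)*k),-15),('ear',(208.7,125),-16)]:
    o,d=ray(s,*p); q=o+d*((yl-(o-O)@Y)/(d@Y))-O; print(n,q@X,q[2],np.degrees(np.arctan2(q[2],q@X)))
L=lambda a,y,z:O+a*X+y*Y+[0,0,z]
for th in(160,165,172,178):
    a=np.radians(th); print(th,proj(s,L(65*np.cos(a),-122,65*np.sin(a))))
# pin: wrist & top
W=lambda u,v:(u*560/396,(v-300)*560/396)
for n,p in[('tip',(156,421)),('root',(187,427)),('roofcorner top',(201,360)),('drift',(162,387))]: print(n,onz(w,*W(*p),12 if 'roof' not in n else 54))
# mask pin in top
P=onz(t,296,228,12);print(P)
# upscale big crop wrist of pin
im=w['image'];x,y=200,80;cv2.imwrite('pics/w4p.png',cv2.resize(im[y:y+180,x:x+160],None,fx=3.3,fy=3.3,interpolation=cv2.INTER_CUBIC))
g=t['image'][205:250,262:340].astype(int)
b=cv2.resize(t['image'][170:250,255:355],None,fx=6,fy=6)
hsv=cv2.cvtColor(im,cv2.COLOR_BGR2HSV)
roi=hsv[130:200,210:290]; m=((roi[...,1]<60)&(roi[...,2]>90)).astype(np.uint8)
nn,lab,st,ce=cv2.connectedComponentsWithStats(m)
for i in range(1,nn):
    if st[i,4]>60: print(st[i]+[210,130,0,0,0],ce[i]+[210,130])
```

```text
hub -0.5836768943061961 0.9902736883241232 120.5155089501321
tip -62.34019498442899 11.79820477887074 169.28322672040716
root -65.7809373538908 12.87168323495689 168.9285392178335
ear 0.24985066246605547 100.90258989024142 89.8581269397945
160 [222.1141407  175.30426237]
165 [221.84104524 177.09895072]
172 [221.68436284 179.49645268]
178 [221.75906274 181.41900878]
tip [ 447.624833   -215.62286097   12.        ]
root [ 502.93125844 -220.94877385   12.        ]
roofcorner top [ 515.48288538 -111.61626787   54.        ]
drift [ 454.60509066 -156.64293516   12.        ]
[ 473.22983517 -217.07647303   12.        ]
[241 130  33   4  77] [260.38961039 131.        ]
[220 167  47  17 452] [244.2699115  174.24557522]
```

The wheel rests at about 170°, so it is past dead centre and within the taper's capture range (about 3 mm at the eye). Now for the pin: first I'll rotate above the shank.

Run:
```python
from h import *
twist([475,-219.6,200],down(1.485),10)
print(bot.get_obs()['joint_positions'])
```

```text
row x10 lin [ 0.83 -0.36 -0.29] rot [-7.95  0.   -0.  ]
[-5.33860560e-01  3.87963091e-01  1.36672666e+00  8.79996148e-05
  1.38675697e+00 -6.30866440e-01]
```

```bash
for i in 1 2; do python3 -m crank '[{"linear":[0.83,-0.36,-0.29],"delta_rot":[-7.95,0,0],"fingers":0.45},{"linear":[0.83,-0.36,-0.29],"delta_rot":[-7.95,0,0],"fingers":0.45},{"linear":[0.83,-0.36,-0.29],"delta_rot":[-7.95,0,0],"fingers":0.45},{"linear":[0.83,-0.36,-0.29],"delta_rot":[-7.95,0,0],"fingers":0.45},{"linear":[0.83,-0.36,-0.29],"delta_rot":[-7.95,0,0],"fingers":0.45}]'; done
python3 -m crank '[{"linear":[0,0,0],"delta_rot":[0,0,0],"fingers":0.45},{"linear":[0,0,0],"delta_rot":[0,0,0],"fingers":0.45},{"linear":[0,0,0],"delta_rot":[0,0,0],"fingers":0.45},{"linear":[0,0,0],"delta_rot":[0,0,0],"fingers":0.45},{"linear":[0,0,0],"delta_rot":[0,0,0],"fingers":0.45}]'
python3 - <<'E'
from h import *
rel([475,-219.6,27],down(1.485)); print(bot.get_obs()['joint_positions'])
w=cam('wrist','w5.png'); print(proj(w,[475,-219.6,12]),proj(w,[447.5,-217,12]),proj(w,[503,-222,12]))
E
```

```text
time: 11.05
tool_pos: [496.0, -210.7, 241.5]
tcp_rot: [0.307, 1.57, -0.467]
contact_force: [-0.4, 0.1, 0.3]
grip_width: 56.4
time: 11.55
tool_pos: [475.0, -219.5, 200.0]
tcp_rot: [-0.427, 1.57, -0.508]
contact_force: [0.7, 0.8, 0.1]
grip_width: 41.4
time: 12.05
tool_pos: [475.2, -220.4, 200.3]
tcp_rot: [-0.581, 1.57, -0.669]
contact_force: [-0.2, 0.6, 0.9]
grip_width: 41.0
shift cm [17.33  0.08 -0.04]
rotvec deg [-0.17  0.03  0.02]
[-5.80497248e-01  3.86910626e-01  1.60697713e+00 -6.88586867e-05
  1.14699983e+00 -2.06251276e+00]
[276.55315806 191.31417693] [276.73655687 163.8467924 ] [276.61389453 218.07584325]
```

View pics/w5.png

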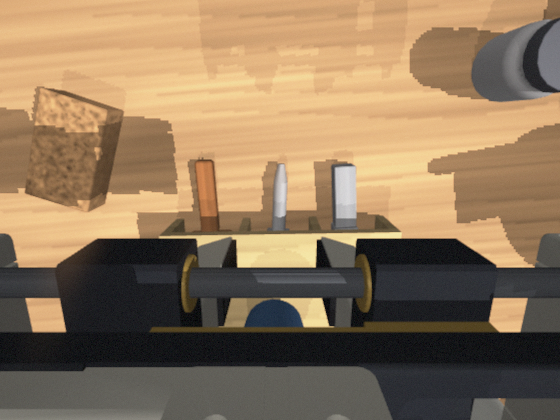

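The round tapered pin is the middle one: tip at (282,165), root at (279,228). It sits about 3 px to the right of my prediction, so I'll add +0.3 cm in tool y, descend and grip.

```bash
python3 -m crank '[{"linear":[4,0.1,0],"delta_rot":[0,0,0],"fingers":0.45},{"linear":[4,0.1,0],"delta_rot":[0,0,0],"fingers":0.45},{"linear":[4,0.1,0],"delta_rot":[0,0,0],"fingers":0.45},{"linear":[3,0,0],"delta_rot":[0,0,0],"fingers":0.45},{"linear":[2.3,0,0],"delta_rot":[0,0,0],"fingers":0.45}]'
python3 -m crank '[{"linear":[0,0,0],"delta_rot":[0,0,0],"fingers":0.45},{"linear":[0,0,0],"delta_rot":[0,0,0],"fingers":0.45},{"linear":[0,0,0],"delta_rot":[0,0,0],"fingers":0},{"linear":[0,0,0],"delta_rot":[0,0,0],"fingers":0},{"linear":[0,0,0],"delta_rot":[0,0,0],"fingers":0}]'
python3 -m crank '[{"linear":[0,0,0],"delta_rot":[0,0,0],"fingers":0},{"linear":[0,0,0],"delta_rot":[0,0,0],"fingers":0},{"linear":[0,0,0],"delta_rot":[0,0,0],"fingers":0},{"linear":[0,0,0],"delta_rot":[0,0,0],"fingers":0},{"linear":[0,0,0],"delta_rot":[0,0,0],"fingers":0}]'
```

```text
time: 12.6
tool_pos: [474.7, -217.0, 25.1]
tcp_rot: [2.669, 1.569, 2.58]
contact_force: [0.6, 0.5, 14.0]
grip_width: 41.6
time: 13.1
tool_pos: [475.4, -217.5, 27.2]
tcp_rot: [-0.692, 1.57, -0.78]
contact_force: [-0.6, -0.3, 0.0]
grip_width: 22.1
time: 13.6
tool_pos: [475.3, -217.5, 27.1]
tcp_rot: [-0.855, 1.571, -0.943]
contact_force: [-0.1, 0.4, 1.2]
grip_width: 13.1
```

```bash
python3 -m crank '[{"linear":[0,0,-1],"delta_rot":[0,0,0],"fingers":0},{"linear":[0,0,-2],"delta_rot":[0,0,0],"fingers":0},{"linear":[0,0,-2.5],"delta_rot":[0,0,0],"fingers":0},{"linear":[0,0,-2.5],"delta_rot":[0,0,0],"fingers":0},{"linear":[0,0,-2],"delta_rot":[0,0,0],"fingers":0}]'
python3 -m crank '[{"linear":[0,0,-1],"delta_rot":[0,0,0],"fingers":0},{"linear":[0,0,0],"delta_rot":[0,0,0],"fingers":0},{"linear":[0,0,0],"delta_rot":[0,0,0],"fingers":0},{"linear":[0,0,0],"delta_rot":[0,0,0],"fingers":0.4},{"linear":[0,0,0],"delta_rot":[0,0,0],"fingers":0.4}]'
python3 -m crank '[{"linear":[0,0,0],"delta_rot":[0,0,0],"fingers":0.45},{"linear":[0,0,0],"delta_rot":[0,0,0],"fingers":0.45},{"linear":[-2,0,0],"delta_rot":[0,0,0],"fingers":0.45},{"linear":[-5,0,0],"delta_rot":[0,0,0],"fingers":0.45},{"linear":[-5,0,0],"delta_rot":[0,0,0],"fingers":0.45}]'
python3 -m crank '[{"linear":[-3,0,3],"delta_rot":[0,0,0],"fingers":0.45},{"linear":[0,0,3.5],"delta_rot":[0,0,0],"fingers":0.45},{"linear":[0,0,0],"delta_rot":[0,0,0],"fingers":0.45},{"linear":[0,0,0],"delta_rot":[0,0,0],"fingers":0.45},{"linear":[0,0,0],"delta_rot":[0,0,0],"fingers":0.45}]'
python3 - <<'E'
from h import *
import pickle
w=cam('wrist');t=cam('top');s=cam('side');pickle.dump((w,t,s),open('c6.pkl','wb'))
print(T()[0],proj(w,T()[0]*[1,1,0]+[0,0,12]))
f=lambda im,x,y,w,h,k:cv2.resize(im[y:y+h,x:x+w],None,fx=k,fy=k,interpolation=cv2.INTER_CUBIC)
cv2.imwrite('pics/w6c.png',np.hstack([f(w['image'],100,60,400,300,1),f(s['image'],220,220,100,75,4)]))
E
```

```text
time: 14.1
tool_pos: [374.0, -208.2, 27.1]
tcp_rot: [2.21, 1.571, 2.122]
contact_force: [1.3, -0.2, 0.3]
grip_width: 12.9
time: 14.6
tool_pos: [366.6, -208.1, 27.0]
tcp_rot: [-0.609, 1.57, -0.697]
contact_force: [0.0, 0.8, -0.6]
grip_width: 24.9
time: 15.1
tool_pos: [365.2, -207.3, 147.9]
tcp_rot: [2.539, 1.568, 2.451]
contact_force: [1.2, -1.5, -0.9]
grip_width: 41.0
time: 15.6
tool_pos: [429.4, -213.0, 176.3]
tcp_rot: [2.703, 1.569, 2.615]
contact_force: [0.4, -0.5, 0.3]
grip_width: 41.4
[ 429.63678496 -213.3411833   176.66635877] [275.2105212  197.70024831]
```

View pics/w6c.png

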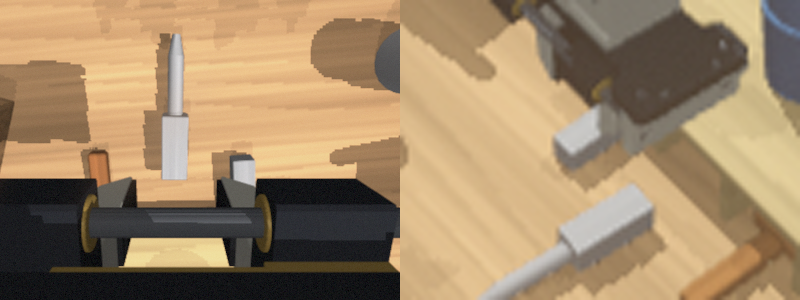

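The pin is out of the bay. Its tip is at (276,94), shoulder at (274,174) and head end at (274,239) in full-frame pixels.

Run:
```python
from h import *
import pickle
w,t,s=pickle.load(open('c6.pkl','rb'))
a=onz(w,276,94,12);b=onz(w,274.5,173.5,24);c=onz(w,274,239,24)
print(a,b,c,np.linalg.norm(a-b),np.linalg.norm(b-c),(b+c)/2, np.arctan2(*(a-c)[1::-1]))
h=(b+c)/2; v=(c-b)/np.linalg.norm(c-b); v[2]=0
rel([*(h+3*v)[:2],27],down(1.485))
```

```text
[ 338.07664643 -204.5773662    12.        ] [ 405.0349964  -211.79030083   24.        ] [ 465.96154491 -217.66578863   24.        ] 68.4064840330322 61.20919595740296 [ 435.49827066 -214.72804473   24.        ] 3.0396024331957987
shift cm [14.97 -0.1   0.91]
rotvec deg [-0.16 -0.06 -0.03]
```

```bash
python3 -m crank '[{"linear":[4.2,-0.05,0.5],"delta_rot":[0,0,0],"fingers":0.45},{"linear":[4.2,-0.05,0.45],"delta_rot":[0,0,0],"fingers":0.45},{"linear":[4,0,0],"delta_rot":[0,0,0],"fingers":0.45},{"linear":[1.6,0,0],"delta_rot":[0,0,0],"fingers":0.45},{"linear":[0.9,0,0],"delta_rot":[0,0,0],"fingers":0.45}]'
python3 -m crank '[{"linear":[0,0,0],"delta_rot":[0,0,0],"fingers":0},{"linear":[0,0,0],"delta_rot":[0,0,0],"fingers":0},{"linear":[0,0,0],"delta_rot":[0,0,0],"fingers":0},{"linear":[0,0,0],"delta_rot":[0,0,0],"fingers":0},{"linear":[0,0,0],"delta_rot":[0,0,0],"fingers":0}]'
python3 -m crank '[{"linear":[0,0,0],"delta_rot":[0,0,0],"fingers":0},{"linear":[-2,0,0],"delta_rot":[0,0,0],"fingers":0},{"linear":[-4,0,0],"delta_rot":[0,0,0],"fingers":0},{"linear":[-5,0,0],"delta_rot":[0,0,0],"fingers":0},{"linear":[-5,0,0],"delta_rot":[0,0,0],"fingers":0}]'
python3 - <<'E'
from h import *
O=np.array([542.2,175.9,225.]);psi=.113;Y=np.array([-np.sin(psi),np.cos(psi),0])
# staging: head centre 145 mm out (tip 45mm short of the yoke middle... )
h=O-165*Y; print('stage head',h)
twist([*(h-3*Y)[:2],240],down(psi),10)
print(T()[0],bot.get_obs()['joint_positions'])
E
```

```text
time: 16.25
tool_pos: [438.6, -214.8, 26.2]
tcp_rot: [2.644, 1.567, 2.555]
contact_force: [0.3, 0.3, -0.3]
grip_width: 41.4
time: 16.75
tool_pos: [440.5, -215.8, 29.2]
tcp_rot: [-0.579, 1.568, -0.667]
contact_force: [-0.3, -0.6, 6.2]
grip_width: 23.8
time: 17.25
tool_pos: [439.2, -214.8, 189.5]
tcp_rot: [2.615, 1.569, 2.526]
contact_force: [0.7, -1.4, -2.1]
grip_width: 23.7
stage head [560.80534566  11.95232203 225.        ]
row x10 lin [-0.5   2.7  -0.56] rot [ 7.85 -0.01  0.  ]
[ 439.16307367 -214.84443645  189.54967882] [-6.11896314e-01  3.39842611e-01  1.71407201e+00  4.89317616e-06
  1.08903371e+00 -2.09457813e+00]
```

```bash
for i in 1 2; do python3 -m crank '[{"linear":[-0.5,2.7,-0.56],"delta_rot":[7.85,0,0],"fingers":0},{"linear":[-0.5,2.7,-0.56],"delta_rot":[7.85,0,0],"fingers":0},{"linear":[-0.5,2.7,-0.56],"delta_rot":[7.85,0,0],"fingers":0},{"linear":[-0.5,2.7,-0.56],"delta_rot":[7.85,0,0],"fingers":0},{"linear":[-0.5,2.7,-0.56],"delta_rot":[7.85,0,0],"fingers":0}]'; done
for i in 1 2; do python3 -m crank '[{"linear":[0,0,0],"delta_rot":[0,0,0],"fingers":0},{"linear":[0,0,0],"delta_rot":[0,0,0],"fingers":0},{"linear":[0,0,0],"delta_rot":[0,0,0],"fingers":0},{"linear":[0,0,0],"delta_rot":[0,0,0],"fingers":0},{"linear":[0,0,0],"delta_rot":[0,0,0],"fingers":0}]';done
python3 - <<'E'
from h import *
import pickle
w=cam('wrist');t=cam('top');s=cam('side');pickle.dump((w,t,s),open('c7.pkl','wb'))
print(T()[0],T()[1].as_matrix().round(3))
f=lambda im,x,y,w,h,k:cv2.resize(im[y:y+h,x:x+w],None,fx=k,fy=k,interpolation=cv2.INTER_CUBIC)
cv2.imwrite('pics/w7c.png',np.vstack([np.hstack([f(w['image'],200,30,132,100,3),f(s['image'],185,95,66,50,6)]),np.hstack([f(w['image'],120,0,396,300,1),f(t['image'],100,150,99,75,4)])]))
E
```

```text
time: 17.75
tool_pos: [460.5, -80.4, 213.3]
tcp_rot: [-2.476, 1.57, 3.028]
contact_force: [0.0, -1.1, -1.9]
grip_width: 23.6
time: 18.25
tool_pos: [562.2, 9.6, 238.1]
tcp_rot: [-1.75, 1.57, 3.07]
contact_force: [0.5, -0.2, -1.2]
grip_width: 23.8
time: 18.75
tool_pos: [561.5, 7.9, 238.1]
tcp_rot: [-1.192, 1.571, -2.65]
contact_force: [1.0, 0.1, -2.5]
grip_width: 23.7
time: 19.25
tool_pos: [562.0, 8.3, 238.0]
tcp_rot: [-0.67, 1.571, -2.128]
contact_force: [0.3, 0.3, -3.7]
grip_width: 23.7
[562.04299115   8.37656053 237.97077778] [[-0.     0.994  0.112]
 [-0.     0.112 -0.994]
 [-1.    -0.     0.   ]]
```

View pics/w7c.png

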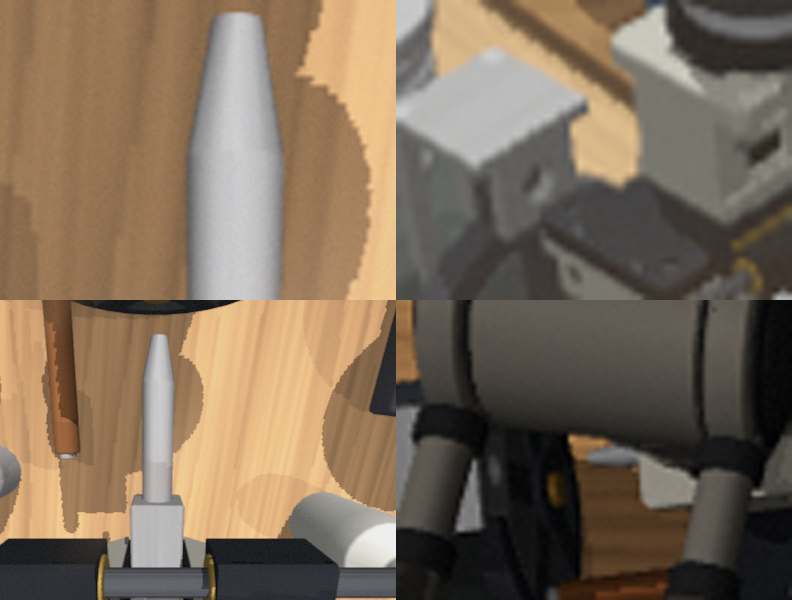

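The wrist view shows the pin straight in the grip, tip at about (279,35) and shoulder at about (277,198) in full-frame pixels. I'll check it against the expected pose.

Run:
```python
from h import *
import pickle
w,t,s=pickle.load(open('c7.pkl','rb'))
psi=.113;X=np.array([np.cos(psi),np.sin(psi),0]);Y=np.array([-np.sin(psi),np.cos(psi),0]);O=np.array([542.2,175.9,225.])
p=T()[0]
for dz in(11,14,17):
    h=p-[0,0,dz]+3*Y
    print(dz,'tip',proj(w,h+100*Y),'tipL/R',proj(w,h+100*Y-3.5*X)[0],proj(w,h+100*Y+3.5*X)[0],'taper end L/R',proj(w,h+82*Y-7*X),proj(w,h+82*Y+7*X)[0],'shoulder top',proj(w,h+30*Y+[0,0,12]))
print('obs tip L/R',200+214/3,200+261/3,'taper L/R',200+188/3,200+283/3,'row',30+148/3,'shoulder ~',(276.5,195))
q=onz(w,278.8,34.5,225)-O; print('tip local',q@X,q@Y); q=onz(w,276.5,195,236)-O; print('shoulder local',q@X,q@Y); print('tcp local',(p-O)@X,(p-O)@Y)
```

```text
11 tip [277.08942518  31.72046853] tipL/R 268.33877698846766 285.84030964157296 taper end L/R [260.13087383  79.70218345] 293.94777307829673 shoulder top [276.96473349 208.53571049]
14 tip [277.07160957  33.66874973] tipL/R 268.5114500720389 285.6319951601731 taper end L/R [260.4705608   80.57595663] 293.5757276997769 shoulder top [276.95030137 206.71915835]
17 tip [277.05455308  35.53401467] tipL/R 268.6767656503961 285.4325570738057 taper end L/R [260.79624431  81.4137089 ] 293.2190204935156 shoulder top [276.93645751 204.97664981]
obs tip L/R 271.3333333333333 287.0 taper L/R 262.6666666666667 294.3333333333333 row 79.33333333333334 shoulder ~ (276.5, 195)
tip local 1.526875084852958 -66.24130127184198
shoulder local 0.6302672302628789 -130.55130066239883
tcp local 0.8265504651325841 -168.69251282425174
```

```bash
python3 -m crank '[{"linear":[-0.4,-0.1,-1],"delta_rot":[0,0,0],"fingers":0},{"linear":[0,0,-1.5],"delta_rot":[0,0,0],"fingers":0},{"linear":[0,0,-1.5],"delta_rot":[0,0,0],"fingers":0},{"linear":[0,0,-0.6],"delta_rot":[0,0,0],"fingers":0},{"linear":[0,0,0],"delta_rot":[0,0,0],"fingers":0}]'
python3 -m crank '[{"linear":[0,0,-0.3],"delta_rot":[0,0,0],"fingers":0},{"linear":[0,0,-0.3],"delta_rot":[0,0,0],"fingers":0},{"linear":[0,0,-0.3],"delta_rot":[0,0,0],"fingers":0},{"linear":[0,0,-0.3],"delta_rot":[0,0,0],"fingers":0},{"linear":[0,0,0],"delta_rot":[0,0,0],"fingers":0}]'
python3 - <<'E'
from h import *
import pickle
w=cam('wrist');s=cam('side');pickle.dump((w,s),open('c8.pkl','wb'))
o=bot.get_obs();psi=.113;X=np.array([np.cos(psi),np.sin(psi),0]);Y=np.array([-np.sin(psi),np.cos(psi),0]);O=np.array([542.2,175.9,225.])
p=T()[0]-O;print('loc',p@X,p@Y,p[2],'F',np.array(o['contact_force'])@np.stack([X,Y,[0,0,1]],1))
f=lambda im,x,y,w,h,k:cv2.resize(im[y:y+h,x:x+w],None,fx=k,fy=k,interpolation=cv2.INTER_CUBIC)
cv2.imwrite('pics/w8c.png',np.hstack([f(w['image'],140,0,270,300,1.5),f(s['image'],185,95,66,75,6)]))
E
```

```text
time: 19.9
tool_pos: [555.6, 55.5, 242.0]
tcp_rot: [-1.299, 1.571, -2.755]
contact_force: [-1.1, -0.1, -2.1]
grip_width: 23.9
time: 20.4
tool_pos: [554.5, 66.1, 242.0]
tcp_rot: [-1.886, 1.571, 2.939]
contact_force: [-0.0, -0.5, -2.0]
grip_width: 23.7
loc -0.16141303252763706 -110.77473074808145 16.969470574471273 F [ 0.19605368  0.16162099 -3.16323619]
```

View pics/w8c.png

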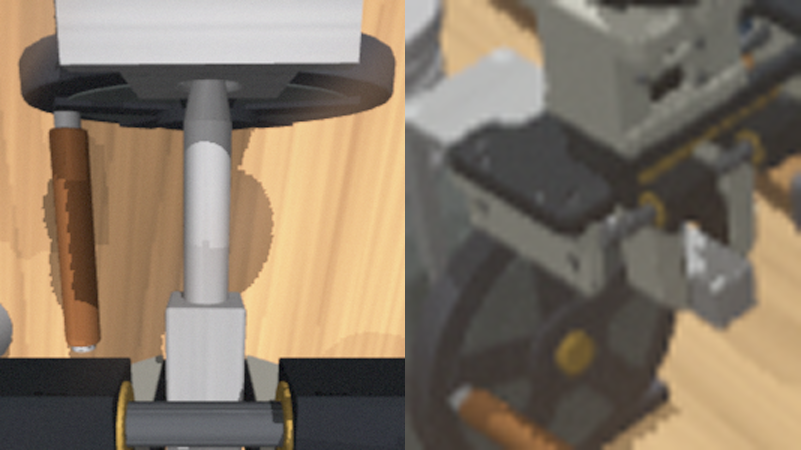

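The pin tip (col 208) is entering the ear hole, which is centred at about col 210, and there is no contact force. I'll continue with short pushes.

```bash
for i in 1 2; do python3 -m crank '[{"linear":[0,0,-0.3],"delta_rot":[0,0,0],"fingers":0},{"linear":[0,0,-0.3],"delta_rot":[0,0,0],"fingers":0},{"linear":[0,0,-0.3],"delta_rot":[0,0,0],"fingers":0},{"linear":[0,0,-0.3],"delta_rot":[0,0,0],"fingers":0},{"linear":[0,0,0],"delta_rot":[0,0,0],"fingers":0}]'
python3 -c "
from h import *
o=bot.get_obs();psi=.113;X=np.array([np.cos(psi),np.sin(psi),0]);Y=np.array([-np.sin(psi),np.cos(psi),0]);O=np.array([542.2,175.9,225.])
p=T()[0]-O;print('loc',p@X,p@Y,p[2],'F',np.array(o['contact_force'])@np.stack([X,Y,[0,0,1]],1))"; done
```

```text
time: 21.0
tool_pos: [553.1, 78.3, 242.0]
tcp_rot: [-1.898, 1.571, 2.928]
contact_force: [0.4, 0.3, -2.1]
grip_width: 23.7
loc -0.1756561876888565 -98.25607469625281 17.013355247809073 F [ 0.44112333  0.25117545 -2.06357192]
time: 21.5
tool_pos: [551.8, 90.1, 242.0]
tcp_rot: [3.01, 1.571, 1.552]
contact_force: [-0.3, -0.8, -1.7]
grip_width: 23.9
loc -0.15894200946370596 -86.29306697456715 16.981831741846065 F [-0.37429645 -0.73712296 -1.73801179]
```

```bash
for i in 1 2; do python3 -m crank '[{"linear":[0,0,-0.4],"delta_rot":[0,0,0],"fingers":0},{"linear":[0,0,-0.4],"delta_rot":[0,0,0],"fingers":0},{"linear":[0,0,-0.4],"delta_rot":[0,0,0],"fingers":0},{"linear":[0,0,-0.3],"delta_rot":[0,0,0],"fingers":0},{"linear":[0,0,0],"delta_rot":[0,0,0],"fingers":0}]'
python3 -c "
from h import *
o=bot.get_obs();psi=.113;X=np.array([np.cos(psi),np.sin(psi),0]);Y=np.array([-np.sin(psi),np.cos(psi),0]);O=np.array([542.2,175.9,225.])
p=T()[0]-O;print('loc',p@X,p@Y,p[2],'F',np.array(o['contact_force'])@np.stack([X,Y,[0,0,1]],1))"; done
```

```text
time: 22.0
tool_pos: [550.1, 105.1, 242.0]
tcp_rot: [1.169, 1.571, -0.289]
contact_force: [-0.0, -0.6, -2.4]
grip_width: 23.6
loc -0.14966354591530973 -71.2525874395172 16.9943844485681 F [-0.10090438 -0.60395203 -2.43671746]
time: 22.5
tool_pos: [548.4, 120.0, 242.0]
tcp_rot: [2.197, 1.571, 0.74]
contact_force: [0.5, 0.2, -2.5]
grip_width: 23.9
loc -0.17193635855963318 -56.23749140474898 17.006596519717107 F [ 0.54993166  0.10220967 -2.52098775]
```

```bash
for i in 1; do python3 -m crank '[{"linear":[0,0,-0.3],"delta_rot":[0,0,0],"fingers":0},{"linear":[0,0,-0.2],"delta_rot":[0,0,0],"fingers":0},{"linear":[0,0,-0.2],"delta_rot":[0,0,0],"fingers":0},{"linear":[0,0,-0.1],"delta_rot":[0,0,0],"fingers":0},{"linear":[0,0,0],"delta_rot":[0,0,0],"fingers":0}]'
python3 -c "
from h import *
o=bot.get_obs();psi=.113;X=np.array([np.cos(psi),np.sin(psi),0]);Y=np.array([-np.sin(psi),np.cos(psi),0]);O=np.array([542.2,175.9,225.])
p=T()[0]-O;print('loc',p@X,p@Y,p[2],'F',np.array(o['contact_force'])@np.stack([X,Y,[0,0,1]],1))"; done
python3 -m crank '[{"linear":[0,0,-0.2],"delta_rot":[0,0,0],"fingers":0},{"linear":[0,0,-0.2],"delta_rot":[0,0,0],"fingers":0},{"linear":[0,0,0],"delta_rot":[0,0,0],"fingers":0},{"linear":[0,0,0],"delta_rot":[0,0,0],"fingers":0},{"linear":[0,0,0],"delta_rot":[0,0,0],"fingers":0}]'
```

```text
time: 23.0
tool_pos: [547.6, 127.2, 242.0]
tcp_rot: [0.038, 1.57, -1.42]
contact_force: [0.7, -1.7, -1.5]
grip_width: 24.2
loc -0.12435591669010115 -48.965575423597826 17.02919097789598 F [ 0.55631796 -1.72799519 -1.45581592]
time: 23.5
tool_pos: [547.7, 127.6, 242.1]
tcp_rot: [-0.024, 1.564, -1.483]
contact_force: [1.6, -15.9, -1.2]
grip_width: 23.9
```

The head seated at the predicted depth with a sharp rise to 16 N. I'll release, lift and check.

```bash
python3 -m crank '[{"linear":[0,0,0.1],"delta_rot":[0,0,0],"fingers":0.5},{"linear":[0,0,0],"delta_rot":[0,0,0],"fingers":0.5},{"linear":[0,0,0],"delta_rot":[0,0,0],"fingers":0.5},{"linear":[0,0,0],"delta_rot":[0,0,0],"fingers":0.5},{"linear":[0,0,0],"delta_rot":[0,0,0],"fingers":0.5}]'
python3 -m crank '[{"linear":[-1,0,0],"delta_rot":[0,0,0],"fingers":0.5},{"linear":[-4,0,0],"delta_rot":[0,0,0],"fingers":0.5},{"linear":[-4,0,0],"delta_rot":[0,0,0],"fingers":0.5},{"linear":[0,0,4],"delta_rot":[0,0,0],"fingers":0.5},{"linear":[0,0,5],"delta_rot":[0,0,0],"fingers":0.5}]'
for i in 1 2; do python3 -m crank '[{"linear":[0,0,4],"delta_rot":[0,0,0],"fingers":0.5},{"linear":[0,0,4],"delta_rot":[0,0,0],"fingers":0.5},{"linear":[0,0,4],"delta_rot":[0,0,0],"fingers":0.5},{"linear":[0,0,0],"delta_rot":[0,0,0],"fingers":0.5},{"linear":[0,0,0],"delta_rot":[0,0,0],"fingers":0.5}]'; done
python3 - <<'E'
from h import *
s=cam('side');t=cam('top');print(bot.get_obs()['dq'])
f=lambda im,x,y,w,h,k:cv2.resize(im[y:y+h,x:x+w],None,fx=k,fy=k,interpolation=cv2.INTER_CUBIC)
cv2.imwrite('pics/end.png',np.hstack([f(s['image'],165,90,80,100,5),f(t['image'],90,140,80,100,5)]))
h=[cam(n)for n in('side',)]
E
```

```text
time: 24.0
tool_pos: [547.2, 130.8, 242.1]
tcp_rot: [1.974, 1.571, 0.516]
contact_force: [1.0, -0.3, 0.3]
grip_width: 46.1
time: 24.5
tool_pos: [557.8, 41.8, 334.5]
tcp_rot: [1.482, 1.566, 0.028]
contact_force: [1.3, -0.7, 0.2]
grip_width: 46.0
time: 25.0
tool_pos: [570.8, -78.8, 332.4]
tcp_rot: [2.17, 1.57, 0.71]
contact_force: [-0.1, -0.7, -0.1]
grip_width: 46.3
time: 25.5
tool_pos: [584.4, -196.6, 332.0]
tcp_rot: [-3.081, 1.57, 1.744]
contact_force: [0.3, 0.7, 0.1]
grip_width: 46.2
[ 0.00764035 -0.00631152  0.00312786 -0.00268034 -0.00293859 -0.0035936 ]
```

View pics/end.png

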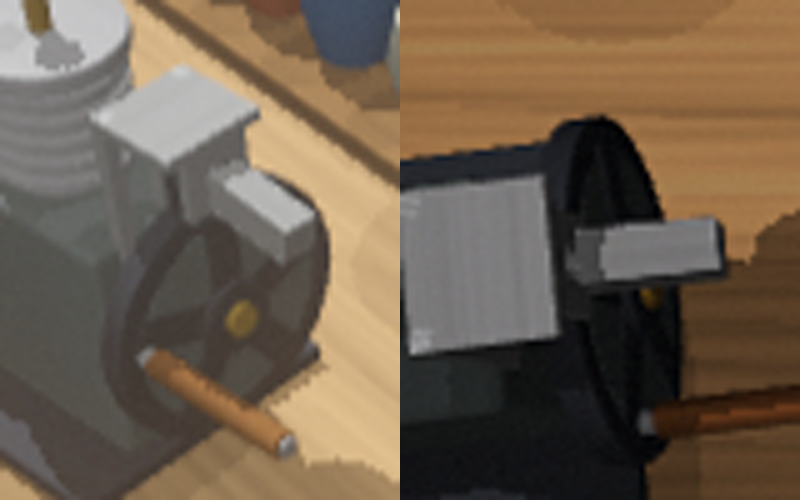

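The head sits against the front ear, and its rear end is at about (718,248) in the top crop. I'll check that numerically.

Run:
```python
from h import *
import pickle
t=cam('top');s=cam('side');psi=.113;X=np.array([np.cos(psi),np.sin(psi),0]);Y=np.array([-np.sin(psi),np.cos(psi),0]);O=np.array([542.2,175.9,225.])
for n,c,p in[('rear top',t,(90+718/5,140+(222+275)/10)),('front top',t,(90+(605-400)/5,190)),('rear side L',s,(165+283/5,90+232/5)),('rear side R',s,(165+316/5,90+205/5)),('front side L',s,(165+213/5,90+188/5)),('front side R',s,(165+245/5,90+165/5))]:
    if n=='rear top': p=(90+(718-400)/5,p[1])
    q=onz(c,*p,236)-O; print(n,q@X,q@Y)
for y in(-76,-16): print(y,proj(t,O+y*Y+[0,0,12]))
a=pickle.load(open('c0.pkl','rb'))
for n,c in(('top',t),('side',s)):
    d=cv2.absdiff(c['image'],a[n]['image']).max(2)>60; print(n,d[150:270,255:400].sum(), np.argwhere(d[140:240,180:260]).shape)
```

```text
rear top -3.901462744786498 -85.16784916070023
front top 1.224412478419696 -37.360155064064
rear side L -19.05143119825022 -88.0990688274921
rear side R 8.38906061854522 -84.65912733590042
front side L -17.842537921013808 -32.999849587782464
front side R 7.38615666482798 -30.95159602545144
-76 [148.99958934 188.34422368]
-16 [120.88919165 191.71118279]
top 2883 (1057, 2)
side 277 (604, 2)
```

The cameras disagree on the depth. The head end lies about 64 mm beyond the bridge edge, where I'd expect about 60, so the head may be a few mm short of home. I'll test this by pushing the head's end squarely with closed fingers.

Run:
```python
from h import *
psi=.113;X=np.array([np.cos(psi),np.sin(psi),0]);Y=np.array([-np.sin(psi),np.cos(psi),0]);O=np.array([542.2,175.9,0])
rel(O-125*Y+[0,0,238],down(psi))
```

```text
shift cm [  9.45   0.03 -24.91]
rotvec deg [ 0.1   0.01 -0.03]
```

```bash
python3 -m crank '[{"linear":[0,0,-5],"delta_rot":[0,0,0],"fingers":0},{"linear":[0,0,-5],"delta_rot":[0,0,0],"fingers":0},{"linear":[0,0,-5],"delta_rot":[0,0,0],"fingers":0},{"linear":[0,0,-5],"delta_rot":[0,0,0],"fingers":0},{"linear":[0,0,-4.5],"delta_rot":[0,0,0],"fingers":0}]'
python3 -m crank '[{"linear":[3,0,0],"delta_rot":[0,0,0],"fingers":0},{"linear":[3,0,0],"delta_rot":[0,0,0],"fingers":0},{"linear":[2.5,0,0],"delta_rot":[0,0,0],"fingers":0},{"linear":[1,0,0],"delta_rot":[0,0,0],"fingers":0},{"linear":[0,0,0],"delta_rot":[0,0,0],"fingers":0}]'
for i in 1 2 3 4 5; do python3 -m crank '[{"linear":[0,0,-0.2],"delta_rot":[0,0,0],"fingers":0},{"linear":[0,0,-0.2],"delta_rot":[0,0,0],"fingers":0},{"linear":[0,0,-0.1],"delta_rot":[0,0,0],"fingers":0},{"linear":[0,0,-0.1],"delta_rot":[0,0,0],"fingers":0},{"linear":[0,0,0],"delta_rot":[0,0,0],"fingers":0}]' | egrep 'pos|force'; done
```

```text
time: 26.25
tool_pos: [555.8, 49.1, 332.5]
tcp_rot: [1.796, 1.57, 0.339]
contact_force: [0.4, -0.3, 0.5]
grip_width: 10.8
time: 26.75
tool_pos: [556.1, 46.5, 236.2]
tcp_rot: [-1.716, 1.568, 3.11]
contact_force: [0.4, -0.1, -0.3]
grip_width: 0.7
tool_pos: [556.2, 52.0, 237.4]
contact_force: [-0.1, -1.2, -0.5]
tool_pos: [555.4, 58.0, 237.0]
contact_force: [1.3, 0.1, 0.6]
tool_pos: [554.7, 64.0, 237.0]
contact_force: [-0.0, -0.6, 0.4]
tool_pos: [554.1, 70.0, 237.0]
contact_force: [-0.6, -0.1, 0.2]
tool_pos: [553.4, 75.9, 237.0]
contact_force: [0.2, 0.6, 0.3]
```

```bash
for i in 1 2 3 4; do python3 -m crank '[{"linear":[0,0,-0.1],"delta_rot":[0,0,0],"fingers":0},{"linear":[0,0,-0.1],"delta_rot":[0,0,0],"fingers":0},{"linear":[0,0,-0.1],"delta_rot":[0,0,0],"fingers":0},{"linear":[0,0,0],"delta_rot":[0,0,0],"fingers":0},{"linear":[0,0,0],"delta_rot":[0,0,0],"fingers":0}]' | egrep 'pos|force'; done
```

```text
tool_pos: [553.1, 78.8, 237.0]
contact_force: [0.6, 0.7, 0.2]
tool_pos: [552.7, 81.8, 237.0]
contact_force: [0.4, 0.7, 0.0]
tool_pos: [552.4, 84.8, 237.0]
contact_force: [0.4, 0.2, 0.2]
tool_pos: [552.1, 86.9, 237.1]
contact_force: [0.0, -4.8, 0.2]
```

```bash
for i in 1 2; do python3 -m crank '[{"linear":[0,0,-0.1],"delta_rot":[0,0,0],"fingers":0},{"linear":[0,0,-0.1],"delta_rot":[0,0,0],"fingers":0},{"linear":[0,0,-0.1],"delta_rot":[0,0,0],"fingers":0},{"linear":[0,0,0],"delta_rot":[0,0,0],"fingers":0},{"linear":[0,0,0],"delta_rot":[0,0,0],"fingers":0}]' | egrep 'pos|force'; done
```

```text
tool_pos: [552.3, 87.5, 237.5]
contact_force: [0.5, -14.4, 1.7]
tool_pos: [552.5, 88.0, 237.9]
contact_force: [0.8, -23.9, 3.9]
```

The stop is hard: 24 N gave only about 1 mm of movement, so the shoulder is against the ear. A slight droop of the head, from the 18/14 mm clearance, accounts for the camera offset. I'll back off, check that nothing moves, and hand in.

```bash
python3 -m crank '[{"linear":[0,0,0.6],"delta_rot":[0,0,0],"fingers":0},{"linear":[0,0,2],"delta_rot":[0,0,0],"fingers":0},{"linear":[0,0,4],"delta_rot":[0,0,0],"fingers":0},{"linear":[-2,0,4],"delta_rot":[0,0,0],"fingers":0},{"linear":[-3,0,4],"delta_rot":[0,0,0],"fingers":0}]'
python3 -m crank '[{"linear":[-3,0,4],"delta_rot":[0,0,0],"fingers":0.5},{"linear":[0,0,4],"delta_rot":[0,0,0],"fingers":0.5},{"linear":[0,0,4],"delta_rot":[0,0,0],"fingers":0.5},{"linear":[0,0,0],"delta_rot":[0,0,0],"fingers":0.5},{"linear":[0,0,0],"delta_rot":[0,0,0],"fingers":0.5}]'
python3 - <<'E'
from h import *
s=cam('side');t=cam('top');print(bot.get_obs()['dq'].round(3))
f=lambda im,x,y,w,h,k:cv2.resize(im[y:y+h,x:x+w],None,fx=k,fy=k,interpolation=cv2.INTER_CUBIC)
cv2.imwrite('pics/end2.png',np.vstack([np.hstack([f(s['image'],195,100,40,30,10),f(t['image'],110,170,40,30,10)]),np.hstack([cv2.resize(s['image'],(400,300)),cv2.resize(t['image'],(400,300))])]))
E
```

```text
time: 32.75
tool_pos: [567.1, -51.9, 285.9]
tcp_rot: [-2.186, 1.566, 2.639]
contact_force: [0.7, 0.1, 0.5]
grip_width: 0.3
time: 33.25
tool_pos: [581.2, -170.8, 316.4]
tcp_rot: [-2.906, 1.569, 1.918]
contact_force: [-0.0, 0.2, 0.0]
grip_width: 35.7
[ 0.014 -0.007  0.003 -0.005  0.     0.   ]
```

View pics/end2.png

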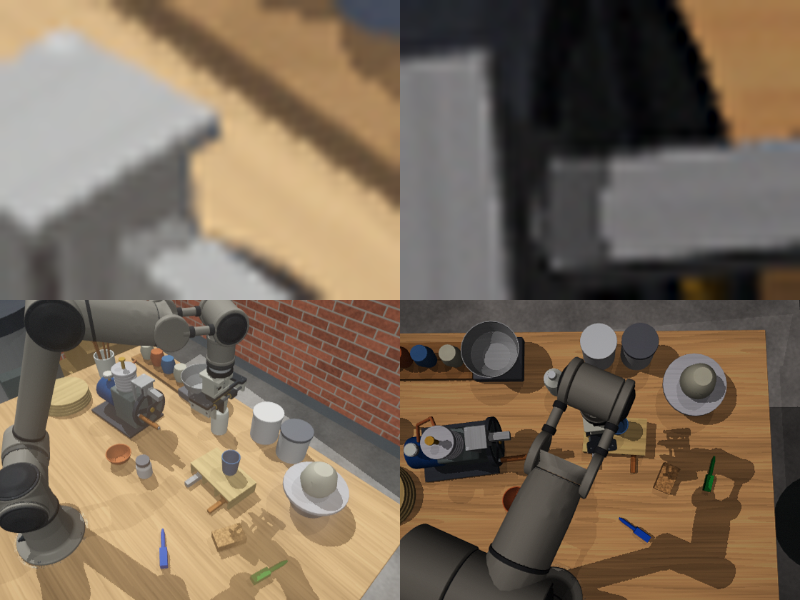

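Run:
```python
from h import *
t=cam('top');s=cam('side');psi=.113;X=np.array([np.cos(psi),np.sin(psi),0]);Y=np.array([-np.sin(psi),np.cos(psi),0]);O=np.array([542.2,175.9,225.])
L=lambda a,y,z:O+a*X+y*Y+[0,0,z]
for y in(-16,-20,-24): print(y,'side shoulder R,L',((proj(s,L(12,y,11))-[195,100])*10).round(),((proj(s,L(-12,y,11))-[195,100])*10).round(),'rear',((proj(s,L(12,y-60,9))-[165,90])*5).round(),((proj(s,L(-12,y-60,9))-[165,90])*5).round(),'top',((proj(t,L(0,y,11))-[110,170])*10+[400,0]).round())
for y in(-16,-20): print('bridge edge if',y,((proj(s,L(33,y,28))-[195,100])*10).round(),((proj(s,L(-33,y,28))-[195,100])*10).round(),((proj(t,L(0,y,28))-[110,170])*10+[400,0]).round(),'ear R edge',((proj(s,L(22,-16,20))-[195,100])*10).round(),((proj(s,L(22,-16,0))-[195,100])*10).round())
```

```text
-16 side shoulder R,L [165. 200.] [ 99. 240.] rear [310. 198.] [277. 219.] top [511. 218.]
-20 side shoulder R,L [175. 206.] [109. 246.] rear [315. 201.] [282. 222.] top [529. 215.]
-24 side shoulder R,L [185. 212.] [119. 252.] rear [320. 204.] [288. 225.] top [548. 213.]
bridge edge if -16 [215. 114.] [ 32. 224.] [482. 208.] ear R edge [188. 156.] [196. 217.]
bridge edge if -20 [225. 120.] [ 42. 230.] [501. 206.] ear R edge [188. 156.] [196. 217.]
```

The image estimate still leaves 2–5 mm of doubt at the shoulder, so one close look with the wrist camera is justified.

Run:
```python
from h import *
psi=.113;Y=np.array([-np.sin(psi),np.cos(psi),0]);O=np.array([542.2,175.9,0])
rel(O-140*Y+[0,0,275],down(psi))
```

```text
shift cm [  4.22   0.03 -20.72]
rotvec deg [ 0.08 -0.02 -0.01]
```

```bash
python3 -m crank '[{"linear":[0.8,0,-4.2],"delta_rot":[0,0,0],"fingers":1},{"linear":[0.8,0,-4.2],"delta_rot":[0,0,0],"fingers":1},{"linear":[0.8,0,-4.2],"delta_rot":[0,0,0],"fingers":1},{"linear":[0.8,0,-4.2],"delta_rot":[0,0,0],"fingers":1},{"linear":[0.8,0,-4],"delta_rot":[0,0,0],"fingers":1}]'
python3 -m crank '[{"linear":[0,0,0],"delta_rot":[0,0,0],"fingers":1},{"linear":[0,0,0],"delta_rot":[0,0,0],"fingers":1},{"linear":[0,0,0],"delta_rot":[0,0,0],"fingers":1},{"linear":[0,0,0],"delta_rot":[0,0,0],"fingers":1},{"linear":[0,0,0],"delta_rot":[0,0,0],"fingers":1}]'
python3 - <<'E'
from h import *
import pickle
w=cam('wrist');pickle.dump(w,open('c9.pkl','wb'));psi=.113;X=np.array([np.cos(psi),np.sin(psi),0]);Y=np.array([-np.sin(psi),np.cos(psi),0]);O=np.array([542.2,175.9,225.])
L=lambda a,y,z:O+a*X+y*Y+[0,0,z]
p=proj(w,L(0,-30,12));print(p, [proj(w,L(0,y,z)).round(1) for y,z in((-16,12),(-16,28),(-76,12))])
im=w['image'];x0=200;cv2.imwrite('pics/w9.png',cv2.resize(im[0:200,x0:x0+160],None,fx=3,fy=3,interpolation=cv2.INTER_CUBIC))
E
```

```text
time: 33.95
tool_pos: [557.1, 39.0, 277.1]
tcp_rot: [1.855, 1.57, 0.399]
contact_force: [0.5, 0.1, -0.3]
grip_width: 81.0
time: 34.45
tool_pos: [558.1, 35.1, 277.1]
tcp_rot: [0.883, 1.57, -0.577]
contact_force: [-0.6, -0.7, 0.5]
grip_width: 91.8
[276.71702192  27.84823653] [array([276.7,  -5.2]), array([276.8, -19.5]), array([276.8, 126.6])]
```

View pics/w9.png

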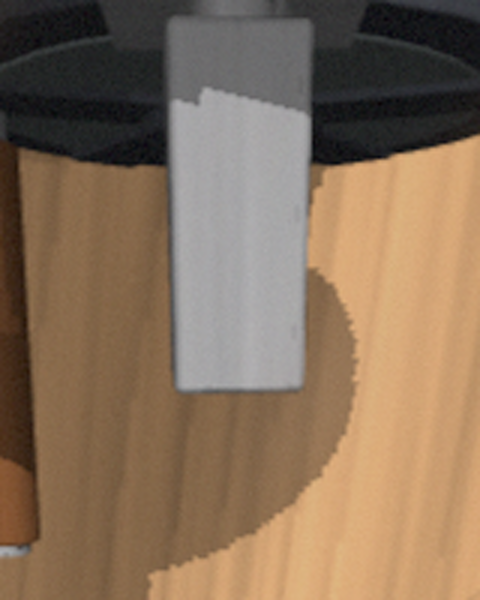

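The head droops slightly within the hole clearance and a little shank shows at its top edge. To be sure, I'll take the head again, level it, and push while wiggling to see whether it goes any further.

```bash
python3 -m crank '[{"linear":[0,0,-3],"delta_rot":[0,0,0],"fingers":0.6},{"linear":[0,0,-3],"delta_rot":[0,0,0],"fingers":0.6},{"linear":[0,0,-2.7],"delta_rot":[0,0,0],"fingers":0.6},{"linear":[1.5,0,0],"delta_rot":[0,0,0],"fingers":0.6},{"linear":[2.3,0,0],"delta_rot":[0,0,0],"fingers":0.6}]'
python3 -m crank '[{"linear":[0,0,0],"delta_rot":[0,0,0],"fingers":0.6},{"linear":[0,0,0],"delta_rot":[0,0,0],"fingers":0},{"linear":[0,0,0],"delta_rot":[0,0,0],"fingers":0},{"linear":[0,0,0],"delta_rot":[0,0,0],"fingers":0},{"linear":[0,0,0],"delta_rot":[0,0,0],"fingers":0}]'
python3 -m crank '[{"linear":[-0.1,0,0],"delta_rot":[0,-1.5,0],"fingers":0},{"linear":[-0.1,0,0],"delta_rot":[0,-1.5,0],"fingers":0},{"linear":[-0.1,0,0],"delta_rot":[0,-1.5,0],"fingers":0},{"linear":[-0.1,0,0],"delta_rot":[0,-1.5,0],"fingers":0},{"linear":[0,0,0],"delta_rot":[0,0,0],"fingers":0}]'
python3 -m crank '[{"linear":[0,0,-0.15],"delta_rot":[0,0,0],"fingers":0},{"linear":[0,0.1,-0.1],"delta_rot":[0,0,0],"fingers":0},{"linear":[0,-0.1,-0.1],"delta_rot":[0,0,0],"fingers":0},{"linear":[0,0,0],"delta_rot":[0,0,0],"fingers":0},{"linear":[0,0,0],"delta_rot":[0,0,0],"fingers":0}]'
python3 -c "
from h import *
print(bot.get_obs()['moment'],T()[1].as_matrix().round(3).tolist())"
```

```text
time: 35.0
tool_pos: [548.9, 123.0, 239.9]
tcp_rot: [1.516, 1.567, 0.059]
contact_force: [-0.3, 0.0, 0.3]
grip_width: 57.4
time: 35.5
tool_pos: [548.5, 122.4, 239.8]
tcp_rot: [1.518, 1.569, 0.06]
contact_force: [0.1, -0.5, -0.5]
grip_width: 27.8
time: 36.0
tool_pos: [548.3, 123.3, 243.3]
tcp_rot: [0.009, 1.464, -1.448]
contact_force: [1.5, 1.3, 1.6]
grip_width: 23.7
time: 36.5
tool_pos: [548.5, 125.0, 243.1]
tcp_rot: [0.016, 1.464, -1.443]
contact_force: [2.8, -5.0, 3.9]
grip_width: 23.8
[-0.86312268 -0.520193    0.04586401] [[0.014, 0.994, 0.111], [-0.105, 0.112, -0.988], [-0.994, 0.002, 0.106]]
```

```bash
python3 -m crank '[{"linear":[-0.05,0,-0.15],"delta_rot":[0,0,0],"fingers":0},{"linear":[-0.1,0,-0.15],"delta_rot":[0,0,0],"fingers":0},{"linear":[0.1,0,-0.1],"delta_rot":[0,0,0],"fingers":0},{"linear":[0,0,0],"delta_rot":[0,0,0],"fingers":0},{"linear":[0,0,0],"delta_rot":[0,0,0],"fingers":0}]'
python3 -m crank '[{"linear":[0.1,0,-0.1],"delta_rot":[0,0,0],"fingers":0},{"linear":[0,0.15,-0.1],"delta_rot":[0,0,0],"fingers":0},{"linear":[0,-0.3,-0.1],"delta_rot":[0,0,0],"fingers":0},{"linear":[0,0.15,0],"delta_rot":[0,0,0],"fingers":0},{"linear":[0,0,0],"delta_rot":[0,0,0],"fingers":0}]'
```

```text
time: 37.0
tool_pos: [548.5, 125.5, 243.6]
tcp_rot: [0.013, 1.458, -1.447]
contact_force: [2.8, -18.8, 5.1]
grip_width: 23.8
time: 37.5
tool_pos: [548.6, 126.1, 243.2]
tcp_rot: [0.02, 1.454, -1.441]
contact_force: [2.9, -26.3, 9.7]
grip_width: 23.7
```

Run:
```python
from h import *
import pickle
w8,_=pickle.load(open('c8.pkl','rb'));w9=pickle.load(open('c9.pkl','rb'));psi=.113;X=np.array([np.cos(psi),np.sin(psi),0]);Y=np.array([-np.sin(psi),np.cos(psi),0]);O=np.array([542.2,175.9,225.])
def g(n,c,p,z): q=onz(c,*p,225+z)-O; print(n,(q@X).round(1),(q@Y).round(1))
g('w8 ear bottom L',w8,(140+142/1.5,96/1.5),-20);g('w8 ear bottom R',w8,(140+274/1.5,96/1.5),-20)
g('w8 ear bottom if 18 low',w8,(140+274/1.5,96/1.5),-18)
g('w8 bridge edge',w8,(140+210/1.5,65/1.5),28)
g('w9 rear top',w9,(200+240/3,389/3),5);g('w9 shoulder top',w9,(200+240/3,17/3),10);g('w9 handle tip',w9,(200+12/3,548/3),-91)
g('w9 ear bottom L',w9,(200+110/3,45/3),-20)
im=w9['image']
for c in (280,266,272,288,294,250,310): print(c,im[0:24,c].mean(1).astype(int).tolist())
```

```text
w8 ear bottom L -20.6 -15.4
w8 ear bottom R 21.9 -15.3
w8 ear bottom if 18 low 21.7 -15.7
w8 bridge edge 0.8 -16.4
w9 rear top 1.7 -77.7
w9 shoulder top 1.6 -19.9
w9 handle tip -62.3 -124.3
w9 ear bottom L -22.5 -15.4
280 [104, 104, 106, 108, 106, 95, 91, 98, 104, 105, 105, 105, 105, 106, 107, 107, 106, 104, 106, 109, 106, 109, 107, 107]
266 [78, 80, 80, 82, 78, 86, 92, 100, 106, 109, 108, 109, 107, 108, 110, 106, 109, 107, 110, 105, 106, 108, 107, 108]
272 [108, 106, 108, 105, 107, 95, 93, 97, 105, 105, 108, 108, 108, 106, 108, 105, 104, 107, 107, 104, 106, 107, 108, 108]
288 [79, 84, 83, 83, 83, 75, 88, 99, 103, 111, 107, 109, 107, 107, 110, 108, 107, 108, 108, 107, 108, 109, 110, 107]
294 [73, 70, 72, 69, 69, 63, 83, 99, 104, 104, 102, 106, 108, 106, 107, 107, 106, 108, 109, 108, 107, 107, 106, 105]
250 [56, 48, 50, 50, 52, 51, 51, 54, 53, 52, 47, 50, 49, 52, 50, 50, 42, 40, 34, 37, 32, 37, 36, 35]
310 [54, 49, 53, 51, 47, 54, 56, 54, 52, 51, 51, 55, 56, 52, 52, 48, 37, 38, 31, 36, 37, 34, 39, 34]
```

In the wrist camera's own frame the ear face is at -15.5. A drooping but seated head should then put its shoulder top at -18.3 and its rear at -77.9. I measured -19.9 and -77.7, so the head is home. I'll lower it to its natural droop while pressing lightly, release, and check again.

```bash
python3 -m crank '[{"linear":[0.1,0,0],"delta_rot":[0,1.5,0],"fingers":0},{"linear":[0.1,0,0],"delta_rot":[0,1.5,0],"fingers":0},{"linear":[0.1,0,0],"delta_rot":[0,1.5,0],"fingers":0},{"linear":[0.1,0,0],"delta_rot":[0,1.5,0],"fingers":0},{"linear":[0,0,0],"delta_rot":[0,0,0],"fingers":0}]'
python3 -m crank '[{"linear":[0,0,0.2],"delta_rot":[0,0,0],"fingers":0},{"linear":[0,0,0.2],"delta_rot":[0,0,0],"fingers":0},{"linear":[0,0,0],"delta_rot":[0,0,0],"fingers":0},{"linear":[0,0,0],"delta_rot":[0,0,0],"fingers":0},{"linear":[0,0,0],"delta_rot":[0,0,0],"fingers":0}]'
```

```text
time: 38.0
tool_pos: [549.0, 123.4, 239.5]
tcp_rot: [0.193, 1.556, -1.269]
contact_force: [1.4, -35.4, 13.4]
grip_width: 23.8
time: 38.5
tool_pos: [549.0, 123.1, 239.4]
tcp_rot: [0.327, 1.56, -1.134]
contact_force: [0.9, -22.5, 12.1]
grip_width: 23.4
```

```bash
python3 -m crank '[{"linear":[-0.15,0,0.2],"delta_rot":[0,0,0],"fingers":0},{"linear":[-0.15,0,0.2],"delta_rot":[0,0,0],"fingers":0},{"linear":[0,0,0],"delta_rot":[0,0,0],"fingers":0},{"linear":[0,0,0],"delta_rot":[0,0,0],"fingers":0.6},{"linear":[0,0,0],"delta_rot":[0,0,0],"fingers":0.6}]'
python3 -m crank '[{"linear":[0,0,0],"delta_rot":[0,0,0],"fingers":0.6},{"linear":[0,0,0],"delta_rot":[0,0,0],"fingers":0.6},{"linear":[0,0,0],"delta_rot":[0,0,0],"fingers":0.6},{"linear":[-1,0,0],"delta_rot":[0,0,0],"fingers":0.6},{"linear":[-3,0,0],"delta_rot":[0,0,0],"fingers":0.6}]'
python3 -m crank '[{"linear":[0,0,3],"delta_rot":[0,0,0],"fingers":1},{"linear":[0,0,3],"delta_rot":[0,0,0],"fingers":1},{"linear":[0,0,2.5],"delta_rot":[0,0,0],"fingers":1},{"linear":[0,0,0],"delta_rot":[0,0,0],"fingers":1},{"linear":[0,0,0],"delta_rot":[0,0,0],"fingers":1}]'
python3 -m crank '[{"linear":[0,0,0],"delta_rot":[0,0,0],"fingers":1},{"linear":[0,0,0],"delta_rot":[0,0,0],"fingers":1},{"linear":[0,0,0],"delta_rot":[0,0,0],"fingers":1},{"linear":[0,0,0],"delta_rot":[0,0,0],"fingers":1},{"linear":[0,0,0],"delta_rot":[0,0,0],"fingers":1}]'
python3 - <<'E'
from h import *
w=cam('wrist');im=w['image'];psi=.113;X=np.array([np.cos(psi),np.sin(psi),0]);Y=np.array([-np.sin(psi),np.cos(psi),0]);O=np.array([542.2,175.9,225.])
col=im[:,276:284].mean((1,2)).astype(int);hs=cv2.cvtColor(im,cv2.COLOR_BGR2HSV)[:,276:284,1].mean(1).astype(int)
print('top',col[:30].tolist());r=[i for i in range(90,170) if hs[i]<40];rear=max(r);print('rear row',rear)
q=onz(w,280,rear+.5,230)-O;print('rear local',q@X,q@Y)
for i in np.where(np.abs(col[1:30]-col[:29])>5)[0]: print(i,(onz(w,280,i+1,235)-O)@Y)
E
```

```text
time: 39.0
tool_pos: [547.5, 124.9, 240.0]
tcp_rot: [-2.149, 1.569, 2.675]
contact_force: [-0.2, 0.1, -1.0]
grip_width: 35.6
time: 39.5
tool_pos: [546.6, 124.7, 278.8]
tcp_rot: [-1.596, 1.565, -3.054]
contact_force: [-0.1, 0.1, -0.2]
grip_width: 55.0
time: 40.0
tool_pos: [557.5, 40.2, 281.0]
tcp_rot: [2.069, 1.57, 0.61]
contact_force: [-0.4, 0.4, 0.6]
grip_width: 89.6
time: 40.5
tool_pos: [557.4, 40.6, 280.4]
tcp_rot: [-0.926, 1.571, -2.384]
contact_force: [0.2, 1.3, 0.3]
grip_width: 91.8
top [52, 53, 53, 52, 54, 52, 51, 51, 51, 51, 53, 59, 88, 104, 105, 105, 105, 105, 104, 104, 96, 96, 102, 108, 109, 108, 109, 108, 109, 109]
rear row 140
rear local 1.569283156418857 -77.9993739733778
10 -15.645031256630407
11 -16.081470235961334
12 -16.51851752548515
19 -19.59498859223853
21 -20.47952826092938
22 -20.922729240329993
```

```bash
python3 -c "
from h import *
print(bot.get_obs()['dq'].round(3)); print(workorder.close_job())"
```

```text
[-0.004 -0.001 -0.001 -0.001  0.002  0.001]
the job is handed in; nothing more can be done
None
```

The job is handed in at about 40 s of the 72 s allowed. The flywheel is parked in the yoke and the locking pin is through both ears and the eye. One point is uncertain: the pin head is not quite flush with the ear.

- **Flywheel:** I turned the handle over the top and let go just past dead centre. The images put the handle at about 170°, against a nominal 172°. The wheel stayed there by itself.
- **Pin:** I drew it from the middle bay, laid it on the bench, took it again by its head and pushed it through. It met almost no resistance until a hard stop at the expected depth.
- **Seating checks:** A second push with closed fingers (24 N) and a third with the head re-gripped and levelled (up to 35 N) both met the same hard stop.
- **What disagreed:**
    - The top and side views put the head about 2–5 mm short of home.
    - The wrist view fits a seated head that droops about 0.12 rad in the hole clearance. Its rear end measured -78.0 mm, against -77.9 expected.
    - About 4 mm of shank shows at the head's top edge, where that droop explains only about 3 mm.
- **Other items:** I gripped nothing else, and nothing looked shifted in the last overview pictures, but I did not measure each item. The arm was clear of everything and still when I handed in. I viewed 14 pictures, over the budget of 10.

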